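# Draw a plate home in a drill jig and clamp it

### The job

Get the aluminium plate ready for drilling: press fingertips on its bare top and draw it back across the jig bed, towards the robot, and across to the left until it sits flush against both back pins and the side pin. Then push the toggle clamp's handle all the way down so that the plate is held there. The aluminium is soft, so press only as hard as it takes to slide it, and leave the things around the jig alone.

Things in the scene. Friction and masses are not known exactly. Their poses are not given: they have to be found in the camera images.
- jig: Steel drill jig bolted to the bench: flat base 270 x 290 mm, 12 mm thick. Origin on the bench surface under the base; x points away from the robot (base x -130 to 140 mm), y to the left (-175 to 115 mm), z up. The base's flat top, the bed, is at z = 12 mm. All 'jig point' figures below are x, y, z in mm in this frame.
- back_pins (a point): Jig point (-100, 7.5, 16): midway between the faces of the two back pins, on the line where the plate's near edge comes to rest. The pins are upright dowels, 10 mm diameter, standing 9 mm above the bed, centred at jig points (-105, -30) and (-105, 45).
- side_pin (a point): Jig point (-55, 80, 16): face of the side pin, a like dowel centred at jig point (-55, 85), left of the plate; the plate's left edge comes to rest at jig y = 80 mm.
- leaf_edge (a point): Jig point (12, 20, 42): top of the near edge of a fixed flat steel leaf that covers the far part of the bed (jig x 12 to 132, y -70 to 110, z 30 to 42 mm, two drill bushings on it up to z = 50). It is closed behind by a riser with its front at x = 110. The plate's far end lies under this leaf, with 8 mm of air above it.
- plate: Loose soft aluminium plate 150 x 120 mm (x, y), 10 mm thick, 0.4 to 0.65 kg, flat on the bed, 17 to 53 mm off the back pins, 5 to 23 mm off the side pin, turned up to 0.1 rad. Origin: centre of its underside, z up, x to its far end. Top flat (two dark drilled marks are shallow), too wide to grip. Under light fingers it stays and they skid: 8 to 15 N draws it; over 25 N (push and drag together) marks it.
- edge_left_pin (a point): Point on the plate's near edge, plate frame (-75, 25, 5) mm, that comes to the left back pin; home when its x in the jig frame is -100 mm (within 2 mm).
- edge_right_pin (a point): Point on the plate's near edge, plate frame (-75, -50, 5) mm, that comes to the right back pin; home when its x in the jig frame is -100 mm (within 2 mm).
- edge_side_pin (a point): Point on the plate's left edge, plate frame (-30, 60, 5) mm, that comes to the side pin; home when its y in the jig frame is 80 mm (within 2 mm).
- clamp_handle (a joint): Turn of the toggle clamp's handle in rad: 0 open (starts here), 1.20 to 1.24 fully down, where it locks over centre. It turns about an axis along the jig's x through jig point (-35, -137, 57) and leans to the right (jig -y), 1.32 rad above level when open, 0.1 rad when down. It is stiff and stays where it is left; 3 to 10 N across its end moves it.
- handle_end (a point): Centre of the rounded end of the clamp handle's black grip (a bar of 18 mm diameter), 115 mm from the handle's axis; the tip is 9 mm further out. To close, this point travels on an arc to the right (jig -y) and down.
- clamp_arm: The clamp's holding arm: 14 mm wide bar, 105 mm long, rubber foot on a spindle 95 mm out. Origin on its axis at jig point (-35, -105, 45). Open, it stands upright up to jig z = 155 mm; the handle swings it down to the left so the foot lands on the plate at jig point (-35, -10). Its bracket stands at jig x -60 to -10, y -150 to -90, up to z = 67 mm.
- can: Bystander: upright grey spray can, 66 mm diameter, 190 mm tall, left of the jig; origin under it. Leave alone.
- bolt: Bystander: big steel hex bolt standing on its 33 mm head, 73 mm tall, left of the jig towards the robot. Leave alone.
- spanner: Bystander: steel spanner 190 mm long lying flat, right of the jig. Leave alone.
- rod_end: Bystander: steel rod end (ring of 38 mm, 14 mm thick, with a shank) lying beyond the jig on the left. Leave alone.
Mind the look-alikes: they are no part of the job. There is more than one size of the plate; the one meant has the size given above.

How it is judged:
By the outcome, as a careful person would: the job done as asked, in the order asked, and still so for the second after the job is handed in, with the robot touching nothing.
It also fails if it takes over 72 s, if anything falls off the work surface, if the arm or the gripper's body presses on something with over 40 N, if the wrist force passes 120 N, or if a joint passes its speed limit or range.

### The arm

A 7-joint arm with a two-finger parallel gripper is mounted at the origin on the work surface. World frame = base frame: x ahead of the robot, y to its left, z up, the work surface at z = 0. Lengths are in mm, angles in rad, forces in N, time in s.
With the tool pointing down it reaches from about 400 to 900 mm from the base axis. Payload 5.5 kg.
Tool frame: the origin (TCP) lies where the fingers leave the gripper's body, on its centre line; the fingertips stand 66 mm ahead of it and the grasp point (between the pads) lies 47 mm ahead of it; z points along the fingers, y is the direction in which the jaws open and shut (so a half turn about z gives the same grasp; the last joint's range is limited). The gripper opens to 92 mm and grips with 3 to 60 N. Pads are 19 mm wide; open, the fingers measure 130 mm over their backs; the gripper's body (75 mm by 190 mm) begins 47 mm behind the grasp point.
Start: joints at [1.449, 0.501, -0.427, 1.55, 0.221, 1.138, -0.21], TCP at [244.023, -602.454, 292.229] pointing down, gripper open.
Joint ranges: [-2.88, 2.88], [-0.31, 2.03], [-1.54, 1.56], [0.2, 2.42], [-1.41, 4.55], [0.19, 2.02], [-2.57, 2.57]. Speed limits (rad/s): [2.57, 2.57, 3.14, 3.14, 3.14, 3.14, 3.14].

### API

Orientations are given as a unit quaternion [x, y, z, w].
In Python, from cell import status, read_camera, get_calibration, close_job, nets gives the robot as it stands.
- The arm moves only by the tool carry_out, never from a script. Its argument "rows" is a list of rows, each a list of 3 entries, a list of its own where there are three numbers: the shift along the tool's x, y, z in cm, then the turn, a rotation vector about the tool's x, y, z in degrees, then the opening, from 0 (shut) to 1 (fully open). A call has 1 to 10 rows; each row is the pose to reach, as a shift and turn from the pose measured when the call began, along the tool's axes at that moment; what a row does not reach only later rows make up. A row lasts 1/8 s, in which the tool goes at most 62.5 mm and 10.7 degrees, less where a joint would pass 70% of its speed; a pose out of reach is approached as far as the arm can. A call with a gripper value outside its range is refused whole. The fingers move at their own pace and stop on an object; the grip force is fixed at half the most. Time passes only in rows, so rows that repeat a pose let the fingers close. It gives the time, the measured TCP pose, the force and the opening at its end, in the units of the state.
- status.get_state(): the state, without advancing time (a new reading comes with each control period).
- read_camera(name): name is "scene" or "top" or "wrist"; returns (picture, depth): 384x512x3 uint8, red, green, blue; 384x512 float32, mm along the optical axis (not along the pixel's ray), 0 where there is no reading.
- get_calibration(name): a dict with "fx", "fy", "cx", "cy" (pixels), "rvec" (rotation vector, rad) and "tvec" (3), from world to camera coordinates, as OpenCV has them. Camera axes: x right, y down, z forward; pixel columns grow to the right and rows downward; lengths in mm; the calibration is good to about 2 mm. The wrist camera is an equidistant fisheye: a pixel r from the principal point sees the ray r / f radians off the axis. A picture is of the moment at which its call begins: read the wrist's pose just before it. get_calibration takes no time and is no camera call; for the wrist camera it gives the pose at the moment of the call.
- close_job(): hands the job in, once; it reports no verdict.
Trained networks look in the newest picture that a camera, given by its name, has taken for a name from the list of things; names that differ only in an ending like _2 or _b are one class to them, and where a whole thing is asked for, a point or a joint stands for the part that bears it (a point fixed in the world has none). Each returns a list of dicts, best first, with "p" (0 to 1); they miss things now and then, are a little off and sometimes report something else, mostly with a low value. They report only what shows in the picture. A call takes as long as a camera call. They do not tell look-alikes from the thing itself.
- nets.look_for(camera, label): "xyz" ([x, y, z] in mm, in the coordinates of the camera as it stood for that picture, good to about 4 mm: the middle of the surface that is visible of it).
- nets.silhouettes(camera, label): "mask" (384x512 bool, what is visible of it).
- nets.spot_point(camera, label): "xyz" ([x, y, z] in mm, in the coordinates of the camera as it stood for that picture, good to about 4 mm: a listed point, or the origin of a listed thing).
The state is a dict: "t": time; "joint_positions": joint angles; "joint_vel": joint speeds; "tau": joint torques, N m; "position": TCP position; "ee_rot": TCP orientation; "force": force on the tool from outside, world axes, zero at the start; "wrist_torque": the same for the moment, N m; "grip_width": finger opening in mm.
Only numpy, scipy, OpenCV 4.12 (cv2) and the standard library are available. Lean on these libraries where they do the work, as an engineer would, in place of code of your own. Each camera call takes 0.05 s, during which the arm holds its last target.

## Working session

There is one attempt and no reset: what is moved stays moved. The work goes in short steps, Python scripts to look and compute and a tool call to move; the robot and the scene stay as the last step left them, time stands still between calls to the robot, and variables do not carry over. Pictures are saved under pics/ and viewed, and the job is handed in when it is done.

Besides the shell and the picture viewer there is one more tool, called as a command line: name --argument value ..., lists and objects as JSON in quotes. carry_out: Moves the arm, as the interface text tells. Its arguments: {"type":"object","properties":{"rows":{"type":"array","items":{"type":"array"}}},"required":["rows"]}

```bash
ls; mkdir -p pics; python3 - <<'E'
from cell import status, read_camera, get_calibration
import cv2,numpy as np
s=status.get_state()
print({k:np.round(v,3).tolist() for k,v in s.items()})
for n in ("scene","top"):
    im,d=read_camera(n)
    cv2.imwrite(f"pics/{n}0.png",cv2.resize(im[:,:,::-1],(800,600)))
    np.savez(f"{n}0.npz",im=im,d=d)
    c=get_calibration(n); print(n,{k:np.round(v,4).tolist() for k,v in c.items()})
E
```

```text
pics
{'t': 0.0, 'joint_positions': [1.449, 0.502, -0.427, 1.551, 0.221, 1.138, -0.21], 'joint_vel': [0.001, 0.0, 0.0, 0.0, 0.0, -0.001, -0.0], 'tau': [0.0, -56.659, -5.815, -27.911, -0.069, 0.031, 0.0], 'position': [243.725, -601.973, 291.187], 'ee_rot': [0.982, 0.191, -0.0, -0.001], 'force': [0.196, 0.098, 0.02], 'wrist_torque': [-0.026, -0.031, -0.002], 'grip_width': 92.043}
scene {'fx': 400.6695, 'fy': 400.6695, 'cx': 253.3725, 'cy': 191.8763, 'rvec': [1.2276, 2.3613, -0.9273], 'tvec': [209.278, -265.7039, 1691.8123]}
top {'fx': 471.0406, 'fy': 471.0406, 'cx': 252.2984, 'cy': 186.8233, 'rvec': [2.1959, -2.1792, 0.051], 'tvec': [99.1453, 524.0573, 1992.5643]}
```

View pics/scene0.png

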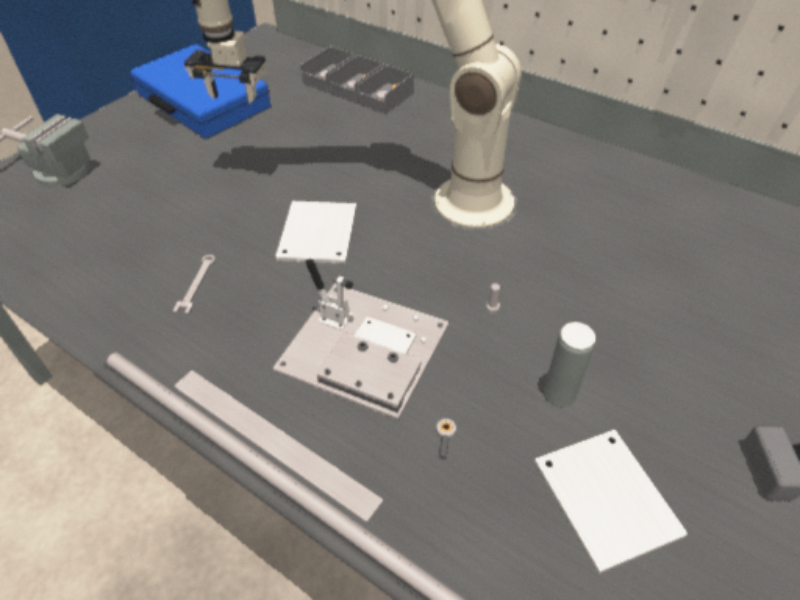

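View pics/top0.png

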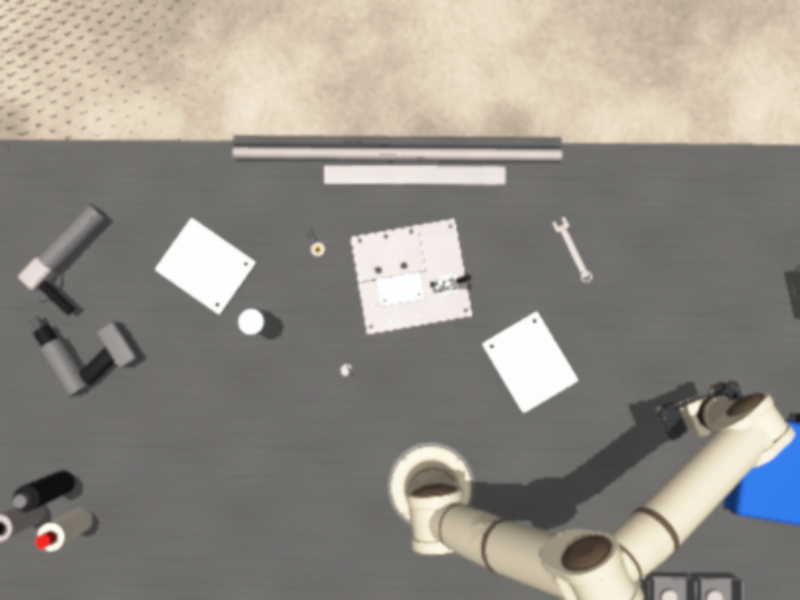

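The top picture shows three white plates, at (400,288), (205,265) and (530,362). The one at (400,288) lies in the jig with its far end under the leaf, so it's the one meant. The other two are larger and lie on the bench. The can is at (250,320), the bolt at (346,370) and the clamp at (448,285).

```bash
cat > h.py <<'E'
from cell import status, read_camera, get_calibration, nets
import cv2,numpy as np
from scipy.spatial.transform import Rotation as R
def c2w(c,p):
    M=R.from_rotvec(np.ravel(c['rvec'])).as_matrix(); return (np.asarray(p,float)-np.ravel(c['tvec']))@M
def w2c(c,p):
    M=R.from_rotvec(np.ravel(c['rvec'])).as_matrix(); return np.asarray(p,float)@M.T+np.ravel(c['tvec'])
def proj(name,c,p):
    q=w2c(c,p); 
    if name!='wrist': return np.stack([c['fx']*q[...,0]/q[...,2]+c['cx'],c['fy']*q[...,1]/q[...,2]+c['cy']],-1)
    rr=np.hypot(q[...,0],q[...,1]); th=np.arctan2(rr,q[...,2]); s=th/np.maximum(rr,1e-9)
    return np.stack([c['fx']*q[...,0]*s+c['cx'],c['fy']*q[...,1]*s+c['cy']],-1)
def ray(name,c,uv):
    uv=np.asarray(uv,float); x=(uv[...,0]-c['cx'])/c['fx']; y=(uv[...,1]-c['cy'])/c['fy']
    if name=='wrist':
        r=np.hypot(x,y); k=np.where(r>1e-9,np.sin(r)/np.maximum(r,1e-9),1); d=np.stack([x*k,y*k,np.cos(r)],-1)
    else: d=np.stack([x,y,np.ones_like(x)],-1)
    M=R.from_rotvec(np.ravel(c['rvec'])).as_matrix()
    return -np.ravel(c['tvec'])@M, d@M
def onz(name,c,uv,z):
    o,d=ray(name,c,uv); t=(z-o[2])/d[...,2]; return o+d*t[...,None]
class Jig:
    def __init__(s,x,y,a): s.o=np.array([x,y]); s.a=a; s.R=np.array([[np.cos(a),-np.sin(a)],[np.sin(a),np.cos(a)]])
    def w(s,p): p=np.asarray(p,float); return np.concatenate([p[...,:2]@s.R.T+s.o,p[...,2:]],-1)
    def inv(s,p): p=np.asarray(p,float); return np.concatenate([(p[...,:2]-s.o)@s.R,p[...,2:]],-1)
def st():
    s=status.get_state(); print('t',round(s['t'],2),'pos',np.round(s['position'],1),'q',np.round(s['ee_rot'],3),'F',np.round(s['force'],1),'w',round(float(s['grip_width']),1)); return s
E
python3 - <<'E'
from h import *
for n in ("top",):
    read_camera(n); c=get_calibration(n)
    for l in ("jig","plate","clamp_handle"):
        for k in nets.silhouettes(n,l)[:3]:
            ys,xs=np.nonzero(k['mask']); print(l,round(k['p'],2),xs.mean(),ys.mean(),len(xs))
            if l=='jig' and k['p']>.5: np.save('jigmask.npy',k['mask'])
    for l in ("jig","back_pins","side_pin","leaf_edge","handle_end","plate","edge_left_pin","edge_right_pin","edge_side_pin"):
        for k in nets.spot_point(n,l)[:3]: print(l,round(k['p'],2),np.round(c2w(c,k['xyz']),1))
m=np.load('jigmask.npy').astype(np.uint8)
cs,_=cv2.findContours(m,0,1); k=max(cs,key=cv2.contourArea)
b=cv2.boxPoints(cv2.minAreaRect(k)); print(b)
c=get_calibration('top'); print(np.round(onz('top',c,b,12),1))
E
```

```text
jig 0.66 264.07564575645756 175.1462836056932 3794
plate 0.86 131.3722382324688 169.45389048991353 2082
plate 0.66 255.54507337526206 183.85534591194968 477
plate 0.58 338.76203966005664 231.03446647780925 2118
clamp_handle 0.48 294.828125 178.25 64
jig 0.59 [563.9  89.4   2.1]
back_pins 0.92 [461.7  77.3  19.8]
back_pins 0.25 [550.2 -81.1 171.9]
side_pin 0.87 [491.5 156.5  16.9]
side_pin 0.37 [550.3 -83.8 169.3]
leaf_edge 0.73 [566.9 111.1  45.2]
handle_end 0.41 [549.5 -82.1 169.9]
plate 0.91 [593.1 620.5   2. ]
plate 0.65 [569.9  95.2  13.5]
plate 0.59 [ 336.9 -265.4   -0.6]
edge_left_pin 0.95 [490.7 104.   22.1]
edge_left_pin 0.79 [502.1 559.5   7.3]
edge_left_pin 0.7 [ 448.4 -239.8   10.7]
edge_right_pin 0.87 [507.2  30.5  17.1]
edge_right_pin 0.84 [596.7 488.1  13.7]
edge_right_pin 0.59 [ 389.2 -145.4    9.4]
edge_side_pin 0.75 [528.6 149.6  18.8]
edge_side_pin 0.72 [496.8 637.7   9.1]
[[224.07741 150.14827]
 [295.01306 138.74791]
 [305.07898 201.38017]
 [234.14331 212.78053]]
[[ 680.2  225.5   12. ]
 [ 731.5  -78.5   12. ]
 [ 463.  -122.1   12. ]
 [ 412.2  179.6   12. ]]
```

```bash
python3 - <<'E'
from h import *
s=st(); c=get_calibration('wrist'); print(c['fx'],c['cx'],c['cy'])
o,d=ray('wrist',c,np.array([c['cx'],c['cy']])); print('cam pos',o,'axis',d)
Rt=R.from_quat(s['ee_rot']).as_matrix(); print('in tool: ',Rt.T@(o-s['position']),Rt.T@d)
# shift in tool axes to reach target
print(Rt.T@(np.array([480,60,420])-s['position'])/10, np.degrees(R.from_quat(s['ee_rot']).as_euler('ZYX')))
E
```

```text
t 0.75 pos [ 244.  -602.5  292.3] q [ 0.982  0.191 -0.     0.   ] F [ 0.1 -0.   0. ] w 91.7
297.3186396354542 254.88432550805493 192.96753038159224
cam pos [ 321.20127108 -570.65041601  385.49608563] axis [-0.28013378 -0.11526516 -0.95301574]
in tool:  [ 83.47501038  -0.49129897 -93.23667797] [-0.30290386  0.00160804  0.95301976]
[ 46.74231237 -52.53897784 -12.77755862] [2.20509742e+01 7.42519774e-04 1.79996723e+02]
```

carry_out --rows '[[[6,-6.5,-3],[0,0,2],1],[[11,-12,-6],[0,0,4],1],[[15.5,-17,-9],[0,0,6],1],[[19.5,-21.5,-12],[0,0,8],1],[[23.5,-26,-13],[0,0,10],1],[[27.5,-30.5,-13],[0,0,12],1],[[31.5,-35,-13],[0,0,12.4],1],[[35.5,-39.5,-13],[0,0,12.4],1],[[39.5,-44,-13],[0,0,12.4],1],[[43.5,-48.5,-13],[0,0,12.4],1]]'

```text
t: 2.0
position: [449.2, -33.3, 422.5]
ee_rot: [0.996, 0.084, 0.001, 0.001]
force: [0.8, -0.9, 0.0]
grip_width: 91.5
```

```bash
python3 - <<'E'
from h import *
s=st(); c=get_calibration('wrist')
im,d=read_camera('wrist'); np.savez('w1.npz',im=im,d=d,**{k:np.ravel(v) for k,v in c.items()})
cv2.imwrite('pics/w1.png',cv2.resize(im[:,:,::-1],(800,600)))
for l in ("jig","back_pins","side_pin","leaf_edge","handle_end","plate","edge_left_pin","edge_right_pin","edge_side_pin","clamp_arm"):
        for k in nets.spot_point('wrist',l)[:2]: print(l,round(k['p'],2),np.round(c2w(c,k['xyz']),1))
E
```

```text
t 2.0 pos [449.2 -33.3 422.5] q [0.996 0.084 0.001 0.001] F [ 0.8 -0.9  0. ] w 91.5
jig 0.9 [556.2  84.7   4.2]
jig 0.33 [566.8 105.3  44.6]
back_pins 0.61 [458.4  78.1  16.6]
side_pin 0.73 [487.8 155.8  17.9]
leaf_edge 0.63 [566.9 105.2  43. ]
handle_end 0.94 [556.9 -83.1 169.1]
plate 0.86 [ 342.1 -264.1    1.3]
plate 0.67 [573.  100.8   9.4]
edge_left_pin 0.9 [ 451.4 -237.    12.2]
edge_left_pin 0.59 [495.1 106.9  14.5]
edge_right_pin 0.97 [508.   33.8  16.8]
edge_right_pin 0.94 [590.3 495.4   8.4]
edge_side_pin 0.78 [ 420.1 -317.1    8.3]
clamp_arm 0.64 [542.  -25.5  45.5]
```

View pics/w1.png

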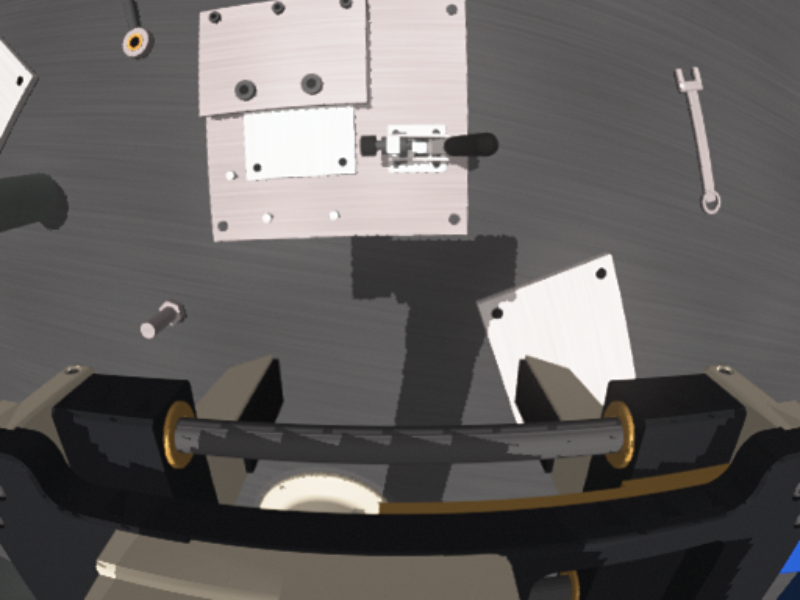

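The picture shows the back pins at (267,218) and (334,215), and the side pin at (230,176). The bare plate spans (247,180) to (355,173) with its far end under the leaf. The clamp is at (418,147) with the black handle at (470,145).

```bash
python3 - <<'E'
import numpy as np,cv2
im=np.load('w1.npz')['im'][:,:,::-1]
cv2.imwrite('pics/w1c.png',cv2.resize(im[55:160,120:310],None,fx=4.2,fy=4.2,interpolation=cv2.INTER_CUBIC))
E
```

```text
(no output)
```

View pics/w1c.png

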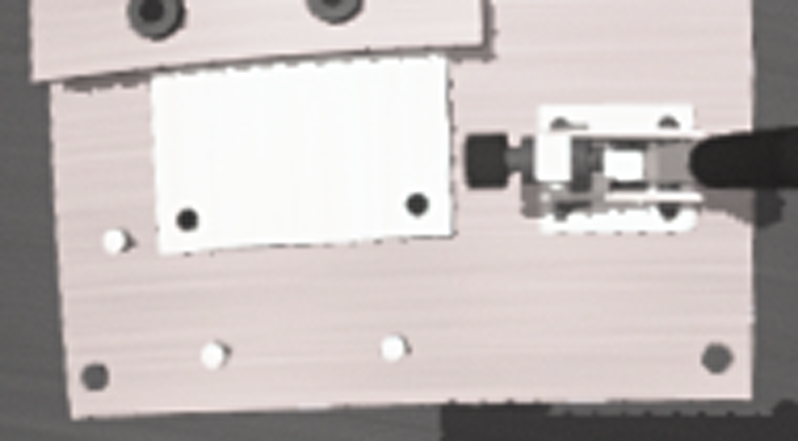

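```bash
cat > fit.py <<'E'
from h import *
from scipy.optimize import least_squares
def fitjig(c,name,pts,uv,x0=(565,90,.17)):
    def f(p): return (proj(name,c,Jig(*p).w(pts))-uv).ravel()
    r=least_squares(f,x0,loss='soft_l1'); return Jig(*r.x),r
E
python3 - <<'E'
from fit import *
z=np.load('w1.npz'); c={k:z[k] if k in('rvec','tvec') else float(z[k][0]) for k in('fx','fy','cx','cy','rvec','tvec')}
cv=lambda a:(np.array(a,float)+.5)/4.2-.5+np.array([120,55])
uv=cv([(395,348),(213,354),(117,240),(72,418),(752,400),(33,81),(482,48)])
pts=np.array([(-105,-30,21),(-105,45,21),(-55,85,21),(-130,115,12),(-130,-175,12),(12,110,42),(12,-70,42)],float)
J,r=fitjig(c,'wrist',pts,uv); print(r.x, np.round(r.fun.reshape(-1,2),2))
pu=cv([(159,254),(452,236),(446,57),(153,77)])
pj=J.inv(onz('wrist',c,pu,22)); print(np.round(pj,1))
e=pj[0]-pj[1]; print('len',np.hypot(*e[:2]),'yaw in jig',np.arctan2(-e[0],e[1]), np.arctan2(*(pj[2]-pj[1])[1::-1][:2]))
for n,p in dict(side=(-55,80,16),back=(-100,7.5,16),hend=(-35,-137-115*np.cos(1.32),57+115*np.sin(1.32))).items(): print(n,np.round(J.w(p),1), proj('wrist',c,J.w(p))*800/512)
E
```

```text
[5.59509237e+02 8.71377312e+01 1.82818821e-01] [[-0.2  -0.07]
 [ 0.15  0.21]
 [-0.5  -0.01]
 [-0.33  0.05]
 [ 0.22  0.22]
 [-0.08  0.27]
 [ 0.69 -0.67]]
[[-62.2  65.6  22. ]
 [-61.  -54.5  22. ]
 [ 10.3 -53.6  22. ]
 [ 10.6  65.3  22. ]]
len 120.18372073057742 yaw in jig 0.00977366298813922 0.012981584442735072
side [490.9 155.8  16. ] [235.33433192 174.07706535]
back [459.8  76.3  16. ] [300.14025619 210.81210877]
hend [555.2 -82.  168.4] [486.59669675 143.7183417 ]
```

```bash
cat >> h.py <<'E'
J0=Jig(559.5,87.1,.1828)
def goto(xyz,yaw=None,s=None):
    "shift (cm, tool axes) and turn rotvec deg to reach TCP xyz pointing straight down at world yaw"
    s=s or status.get_state(); r0=R.from_quat(s['ee_rot']); sh=r0.as_matrix().T@(np.array(xyz)-s['position'])/10
    t=r0.inv()*(R.from_euler('z',yaw)*R.from_euler('x',np.pi)) if yaw is not None else R.identity()
    print('shift cm',np.round(sh,2),'turn deg',np.round(np.degrees(t.as_rotvec()),2)); return sh
E
python3 - <<'E'
from h import *
s=st(); print(np.round(s['joint_positions'],2))
p=J0.w((-25,8,300)); print(p); goto(p,.1828+np.pi/2)
E
```

```text
t 2.55 pos [448.7 -36.4 421.8] q [ 0.997  0.083 -0.     0.   ] F [0.1 0.5 0.3] w 91.9
[ 0.91  0.03 -0.9   1.84  0.02  1.29 -1.4 ]
[533.46226711  90.42211767 300.        ]
shift cm [ 10.46 -11.11  12.18] turn deg [-0.000e+00  1.000e-02 -9.096e+01]
```

carry_out --rows '[[[3,-3,4],[0,0,9],0.2],[[6,-6,8],[0,0,18],0.2],[[9,-9,12],[0,0,27],0.2],[[10.5,-11.1,16],[0,0,36],0.2],[[10.5,-11.1,20],[0,0,45],0.2],[[10.5,-11.1,22.2],[0,0,54],0.2],[[10.5,-11.1,22.2],[0,0,59],0.2],[[10.5,-11.1,22.2],[0,0,59],0.2]]'

```text
t: 3.55
position: [533.4, 89.6, 198.6]
ee_rot: [0.907, -0.42, -0.0, 0.001]
force: [-0.3, 0.4, -0.4]
grip_width: 19.5
```

```bash
python3 - <<'E'
from h import *
s=st(); print(np.round(s['joint_positions'],2), J0.inv(s['position']))
p=J0.w((-25,8,115)); goto(p,.1828-np.pi/3)
c=get_calibration('wrist')
im,d=read_camera('wrist')
cv2.imwrite('pics/w2.png',cv2.resize(im[:,:,::-1],(800,600)))
E
```

```text
t 3.55 pos [533.4  89.6 198.6] q [ 0.907 -0.42  -0.     0.001] F [-0.3  0.4 -0.4] w 19.5
[-0.37  0.4   0.19  1.92 -0.1   0.83 -2.57] [-25.21821204   7.21063377 198.62298529]
shift cm [-0.06 -0.08  8.36] turn deg [ 0.12 -0.01 -0.2 ]
```

View pics/w2.png

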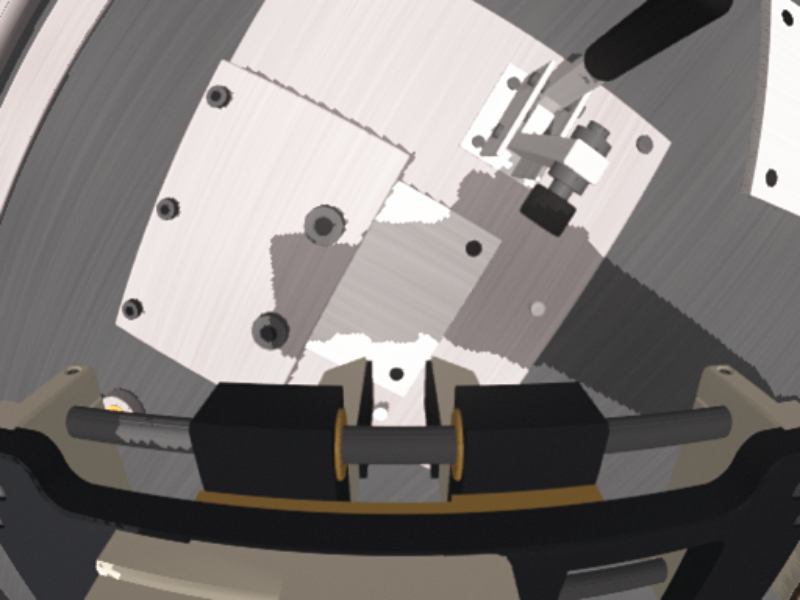

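Joint 7 has come to its −2.57 limit, so I'll turn the tool the other way. That also puts the camera on the left, away from the clamp.

carry_out --rows '[[[0,0,0],[0,0,-9],0.2],[[0,0,0],[0,0,-19],0.2],[[0,0,0],[0,0,-29],0.2],[[0,0,0],[0,0,-39],0.2],[[0,0,0],[0,0,-49],0.2],[[0,0,0],[0,0,-59],0.2],[[0,0,0],[0,0,-69],0.2],[[0,0,0],[0,0,-79],0.2],[[0,0,0],[0,0,-89],0.2],[[0,0,0],[0,0,-99],0.2]]'

```text
t: 4.85
position: [534.5, 89.2, 199.8]
ee_rot: [0.908, 0.419, 0.0, 0.002]
force: [0.5, -0.5, 0.4]
grip_width: 18.4
```

carry_out --rows '[[[0,0,0],[0,0,-10],0.2],[[0,0,0],[0,0,-20],0.2],[[0,0,0],[0,0,-30],0.2],[[0,0,0],[0,0,-40],0.2],[[0,0,0],[0,0,-49],0.2],[[0,0,0],[0,0,-49],0.2]]'

```text
t: 5.6
position: [534.8, 88.5, 200.0]
ee_rot: [0.654, 0.757, -0.0, 0.002]
force: [-0.2, -1.0, -0.3]
grip_width: 18.3
```

```bash
python3 - <<'E'
from h import *
s=st(); print(np.round(s['joint_positions'],2), J0.inv(s['position']))
p=J0.w((-25,8,115)); goto(p,.1828+np.pi/2)
c=get_calibration('wrist')
im,d=read_camera('wrist')
cv2.imwrite('pics/w3.png',cv2.resize(im[:,:,::-1],(800,600)))
np.savez('w3.npz',im=im,d=d,**{k:np.ravel(v) for k,v in c.items()})
E
```

```text
t 5.6 pos [534.8  88.5 200. ] q [ 0.654  0.757 -0.     0.002] F [-0.2 -1.  -0.3] w 18.3
[ 0.08  0.42 -0.37  1.91  0.2   0.85 -0.24] [-23.98473814   5.85876172 200.03772637]
shift cm [ 0.23 -0.13  8.5 ] turn deg [ 0.11  0.14 -2.09]
```

View pics/w3.png

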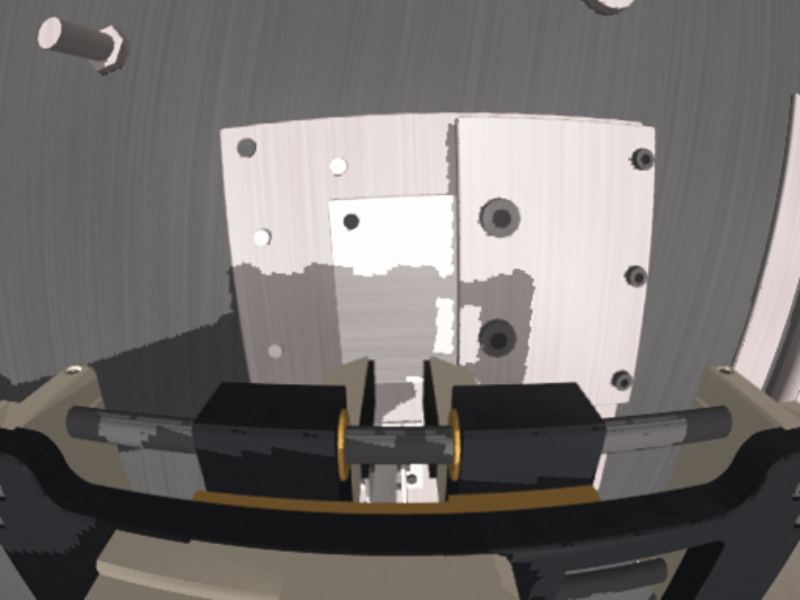

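carry_out --rows '[[[0.2,-0.1,4],[0,0,-2],0.2],[[0.2,-0.1,8],[0,0,-2],0.2],[[0.2,-0.1,9.5],[0,0,-2],0.2],[[0.2,-0.1,10.2],[0,0,-2],0.2],[[0.2,-0.1,10.6],[0,0,-2],0.2],[[0.2,-0.1,10.7],[0,0,-2],0.2],[[0.2,-0.1,10.7],[0,0,-2],0.2]]'

```text
t: 6.52
position: [534.3, 90.2, 93.8]
ee_rot: [0.641, 0.768, 0.0, 0.002]
force: [-0.1, 0.1, 0.7]
grip_width: 18.2
```

```bash
python3 - <<'E'
from h import *
z=np.load('w3.npz');im=z['im'][:,:,::-1]
cv2.imwrite('pics/w3c.png',cv2.resize(im[60:250,130:300],None,fx=3.1,fy=3.1,interpolation=cv2.INTER_CUBIC))
s=st(); print(np.round(s['joint_positions'],2), J0.inv(s['position']))
p=J0.w((-25,8,88)); goto(p,.1828+np.pi/2)
E
```

```text
t 6.53 pos [534.3  90.2  93.8] q [0.641 0.768 0.    0.002] F [-0.1  0.1  0.7] w 18.2
[ 0.03  0.58 -0.31  1.96  0.29  0.64 -0.29] [-24.18069336   7.67341293  93.77768138]
shift cm [ 0.03 -0.08  0.58] turn deg [ 0.19  0.15 -0.21]
```

View pics/w3c.png

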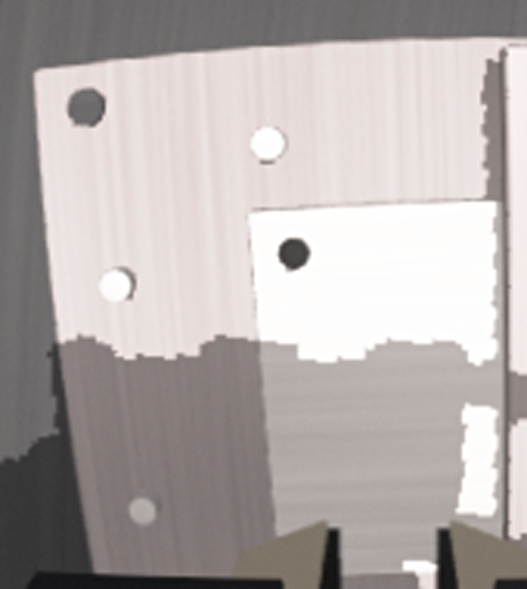

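```bash
python3 - <<'E'
from fit import *
z=np.load('w3.npz'); c={k:z[k] if k in('rvec','tvec') else float(z[k][0]) for k in('fx','fy','cx','cy','rvec','tvec')}
cv=lambda a:(np.array(a,float)+.5)/3.1-.5+np.array([130,60])
uv=cv([(142,511),(117,285),(267,143),(36,72)])
pts=np.array([(-105,-30,21),(-105,45,21),(-55,85,21),(-130,115,12)],float)
J,r=fitjig(c,'wrist',pts,uv); print(r.x, np.round(r.fun.reshape(-1,2),2))
pu=cv([(250,212),(272,520),(496,203)])
for j in (J,J0):
  pj=j.inv(onz('wrist',c,pu,22)); print(np.round(pj,1))
  e=pj[0]-pj[1]; print('yaw',np.arctan2(-e[0],e[1]), np.arctan2(*(pj[2]-pj[0])[1::-1][:2]))
E
```

```text
[5.59659420e+02 8.77262541e+01 1.82259198e-01] [[ 0.29 -0.01]
 [-0.28  0.34]
 [ 0.55  0.29]
 [-0.76 -0.81]]
[[-61.5  65.1  22. ]
 [-61.8 -33.6  22. ]
 [ 11.   65.2  22. ]]
yaw -0.002605435470776316 0.00019136662938095666
[[-61.2  65.8  22. ]
 [-61.5 -33.   22. ]
 [ 11.3  65.7  22. ]]
yaw -0.003146237399413882 -0.0003494352992566233
```

carry_out --rows '[[[0,0,0.3],[0,0,0],0.2],[[0,0,0.4],[0,0,0],0.2],[[0,0,0.5],[0,0,0],0.2],[[0,0,0.5],[0,0,0],0.2]]'

```text
t: 7.02
position: [534.3, 90.3, 88.7]
ee_rot: [0.641, 0.768, 0.0, 0.002]
force: [-0.1, -0.4, -0.4]
grip_width: 18.6
```

carry_out --rows '[[[0,0,0.05],[0,0,0],0.2],[[0,0,0.05],[0,0,0],0.2]]'

```text
t: 7.28
position: [534.2, 90.2, 88.1]
ee_rot: [0.641, 0.768, 0.0, 0.002]
force: [0.2, 0.5, -0.9]
grip_width: 18.5
```

carry_out --rows '[[[0,0,0.05],[0,0,0],0.2],[[0,0,0.05],[0,0,0],0.2]]'

```text
t: 7.52
position: [534.3, 90.3, 87.9]
ee_rot: [0.641, 0.768, 0.0, 0.002]
force: [-1.4, -0.1, 4.0]
grip_width: 18.7
```

carry_out --rows '[[[0,0,0.05],[0,0,0],0.2],[[0,0,0.05],[0,0,0],0.2]]'

```text
t: 7.78
position: [534.3, 90.3, 87.8]
ee_rot: [0.641, 0.767, 0.0, 0.002]
force: [-2.5, -0.4, 7.6]
grip_width: 18.3
```

carry_out --rows '[[[0,0,0.06],[0,0,0],0.2],[[0,-0.1,0.06],[0,0,0],0.2],[[0,-0.25,0.06],[0,0,0],0.2],[[0,-0.4,0.06],[0,0,0],0.2]]'

```text
t: 8.28
position: [531.7, 89.9, 87.9]
ee_rot: [0.641, 0.767, 0.001, 0.003]
force: [2.1, 1.2, 6.0]
grip_width: 18.3
```

```bash
cat > look.py <<'E'
from h import *
import sys
s=st(); print(np.round(J0.inv(s['position']),1),'tool F',np.round(R.from_quat(s['ee_rot']).as_matrix().T@s['force'],1)); c=get_calibration('wrist')
im,d=read_camera('wrist'); n=sys.argv[1]
np.savez(n+'.npz',im=im,d=d,**{k:np.ravel(v) for k,v in c.items()})
x0,y0,x1,y1,f=[float(a) for a in sys.argv[2:7]] if len(sys.argv)>2 else (0,0,512,384,1.5625)
cv2.imwrite('pics/'+n+'.png',cv2.resize(im[int(y0):int(y1),int(x0):int(x1),::-1],None,fx=f,fy=f,interpolation=cv2.INTER_CUBIC))
E
python3 look.py w4
```

```text
t 8.28 pos [531.7  89.9  87.9] q [0.641 0.767 0.001 0.003] F [2.1 1.2 6. ] w 18.3
[-26.8   7.8  87.9] tool F [ 0.8  2.3 -6. ]
```

View pics/w4.png

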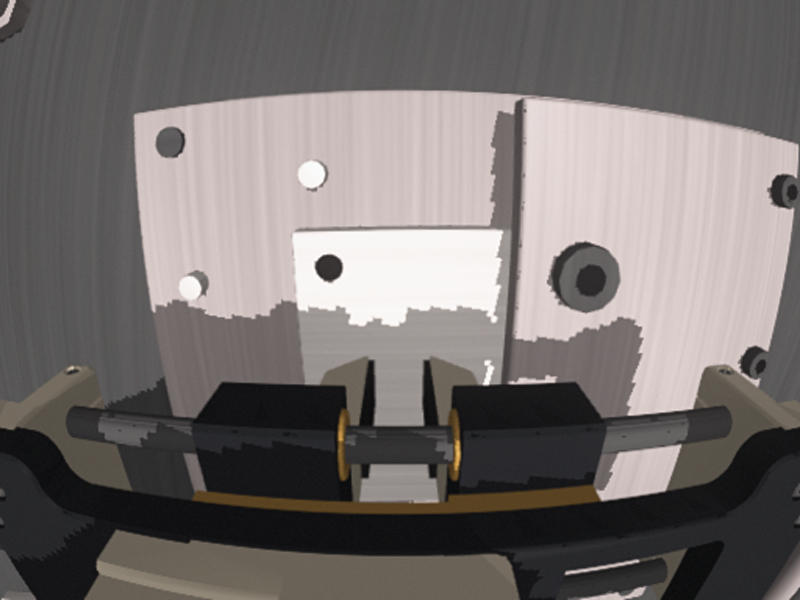

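The picture shows the plate's near-left corner at (294,231), the side pin at (312,174) and the left back pin at (190,287). At 6 N the press is light and the fingers may be skidding, so I'll press a little harder.

carry_out --rows '[[[0,0,0.08],[0,0,0],0.2],[[0,0,0.08],[0,0,0],0.2]]'

```text
t: 8.57
position: [531.5, 89.9, 87.8]
ee_rot: [0.641, 0.767, 0.001, 0.003]
force: [-0.6, -0.8, 10.6]
grip_width: 18.6
```

carry_out --rows '[[[0,-0.2,0.08],[0,0,0],0.2],[[0,-0.5,0.08],[0,0,0],0.2],[[0,-0.8,0.08],[0,0,0],0.2]]'

```text
t: 8.95
position: [525.2, 88.9, 87.9]
ee_rot: [0.641, 0.768, 0.003, 0.004]
force: [2.8, 0.6, 6.8]
grip_width: 18.4
```

```bash
cat > meas.py <<'E'
# find plate NL corner automatically: picks given in 800x600 px -> jig coords; args name u v u v ...
from fit import *
import sys
z=np.load(sys.argv[1]+'.npz'); c={k:z[k] if k in('rvec','tvec') else float(z[k][0]) for k in('fx','fy','cx','cy','rvec','tvec')}
a=np.array(sys.argv[2:],float).reshape(-1,3); 
for u,v,h in a: print((u,v),np.round(J0.inv(onz('wrist',c,np.array([(u+.5)/1.5625-.5,(v+.5)/1.5625-.5]),h)),1))
E
python3 meas.py w4 294 231 22 312 174 21 190 287 21 135 114 12
python3 look.py w5
```

```text
(np.float64(294.0), np.float64(231.0)) [-61.9  66.2  22. ]
(np.float64(312.0), np.float64(174.0)) [-54.9  85.9  21. ]
(np.float64(190.0), np.float64(287.0)) [-105.1   46.    21. ]
(np.float64(135.0), np.float64(114.0)) [-129.1  115.1   12. ]
t 8.95 pos [525.2  88.9  87.9] q [0.641 0.768 0.003 0.004] F [2.8 0.6 6.8] w 18.4
[-33.4   8.   87.9] tool F [ 0.1  2.9 -6.7]
```

View pics/w5.png

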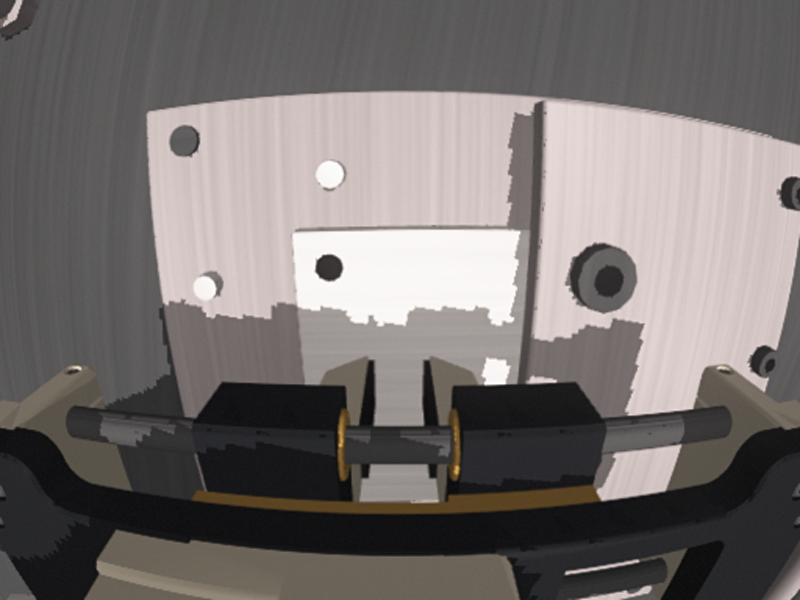

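The plate's corner stays at the same pixel in the wrist picture while the pins move, so the plate is travelling with the fingers.

carry_out --rows '[[[0.05,-0.2,0.08],[0,0,0],0.2],[[0.15,-0.5,0.08],[0,0,0],0.2],[[0.25,-0.8,0.08],[0,0,0],0.2],[[0.35,-1.1,0.08],[0,0,0],0.2]]'

```text
t: 9.5
position: [514.9, 90.4, 87.9]
ee_rot: [0.641, 0.767, 0.004, 0.005]
force: [4.5, -0.3, 7.5]
grip_width: 18.5
```

carry_out --rows '[[[0.1,-0.2,0.08],[0,0,0],0.2],[[0.2,-0.5,0.08],[0,0,0],0.2],[[0.35,-0.8,0.08],[0,0,0],0.2],[[0.5,-1.1,0.08],[0,0,0],0.2]]'

```text
t: 10.0
position: [505.0, 93.2, 87.9]
ee_rot: [0.641, 0.767, 0.005, 0.006]
force: [3.6, -1.5, 7.8]
grip_width: 18.7
```

```bash
python3 look.py w6
```

```text
t 10.0 pos [505.   93.2  87.9] q [0.641 0.767 0.005 0.006] F [ 3.6 -1.5  7.8] w 18.7
[-52.5  15.9  87.9] tool F [-2.1  3.4 -7.8]
```

View pics/w6.png

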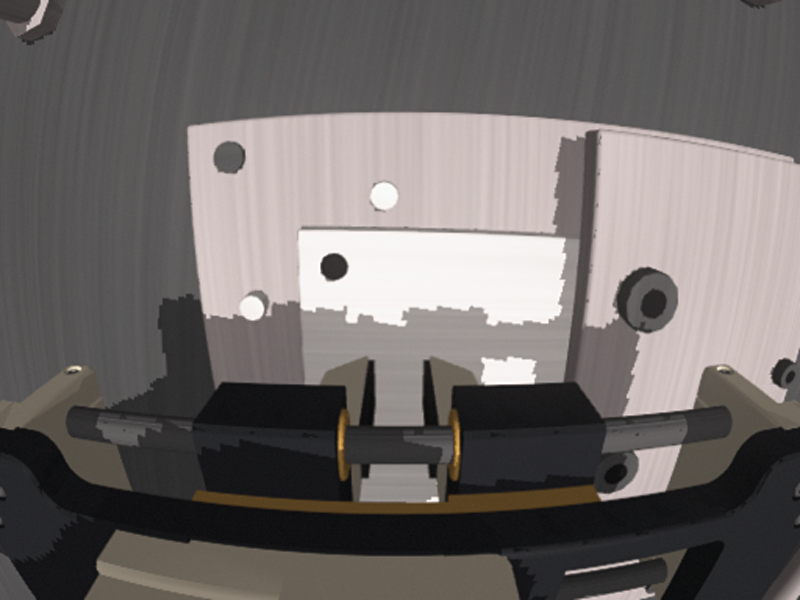

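```bash
python3 meas.py w6 300 230 22 384 196 21 253 306 21 189 127 12 561 238 22; python3 -c "
from h import *
s=status.get_state(); goto(s['position'],.1828+np.pi/2)
print(s['wrist_torque'])
print(J0.inv(np.array(s['position'])+66*R.from_quat(s['ee_rot']).as_matrix()[:,2]))"
```

```text
(np.float64(300.0), np.float64(230.0)) [-84.6  74.7  22. ]
(np.float64(384.0), np.float64(196.0)) [-55.1  85.9  21. ]
(np.float64(253.0), np.float64(306.0)) [-104.5   46.6   21. ]
(np.float64(189.0), np.float64(127.0)) [-129.   114.8   12. ]
(np.float64(561.0), np.float64(238.0)) [ 8.8 71.9 22. ]
shift cm [0. 0. 0.] turn deg [ 0.9   0.2  -0.24]
[-0.23295749 -0.77591096  0.06167462]
[-51.86188389  15.89058613  21.91614609]
```

carry_out --rows '[[[0,-0.1,0.08],[0.3,0,-0.4],0.2],[[0.1,-0.35,0.08],[0.6,0,-0.9],0.2],[[0.2,-0.6,0.08],[0.9,0,-1.4],0.2],[[0.25,-0.8,0.08],[0.9,0,-1.8],0.2]]'

```text
t: 10.55
position: [497.9, 94.5, 87.8]
ee_rot: [0.629, 0.777, -0.0, 0.002]
force: [4.1, -0.7, 8.2]
grip_width: 18.3
```

```bash
python3 look.py w7;  python3 -c "
from h import *
s=status.get_state(); goto(s['position'],.1828+np.pi/2)"
```

```text
t 10.55 pos [497.9  94.5  87.8] q [ 0.629  0.777 -0.     0.002] F [ 4.1 -0.7  8.2] w 18.3
[-59.3  18.5  87.8] tool F [-1.6  3.9 -8.2]
shift cm [0. 0. 0.] turn deg [0.17 0.22 1.57]
```

View pics/w7.png

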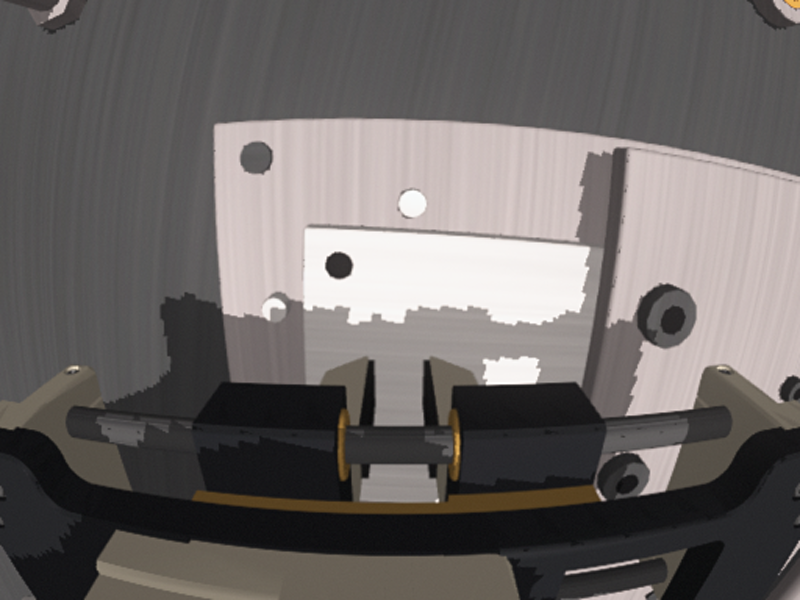

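```bash
python3 meas.py w7 305 227 22 412 203 21 274 306 21 215 125 12 588 246 22
```

```text
(np.float64(305.0), np.float64(227.0)) [-92.3  77.1  22. ]
(np.float64(412.0), np.float64(203.0)) [-55.3  86.1  21. ]
(np.float64(274.0), np.float64(306.0)) [-105.    47.4   21. ]
(np.float64(215.0), np.float64(125.0)) [-129.3  114.9   12. ]
(np.float64(588.0), np.float64(246.0)) [10.1 74.2 22. ]
```

carry_out --rows '[[[0,-0.2,0.08],[0,0,0],0.2],[[0.05,-0.4,0.08],[0,0,0],0.2],[[0.1,-0.6,0.09],[0,0,0],0.2],[[0.1,-0.8,0.09],[0,0,0],0.2]]'

```text
t: 11.1
position: [491.7, 94.2, 87.9]
ee_rot: [0.629, 0.777, 0.002, 0.004]
force: [4.8, 1.4, 4.4]
grip_width: 18.3
```

```bash
python3 look.py w8;  python3 -c "
from h import *
s=status.get_state(); goto(s['position'],.1828+np.pi/2)"
```

```text
t 11.1 pos [491.7  94.2  87.9] q [0.629 0.777 0.002 0.004] F [4.8 1.4 4.4] w 18.3
[-65.4  19.3  87.9] tool F [ 0.4  5.  -4.3]
shift cm [0. 0. 0.] turn deg [0.42 0.21 1.57]
```

View pics/w8.png

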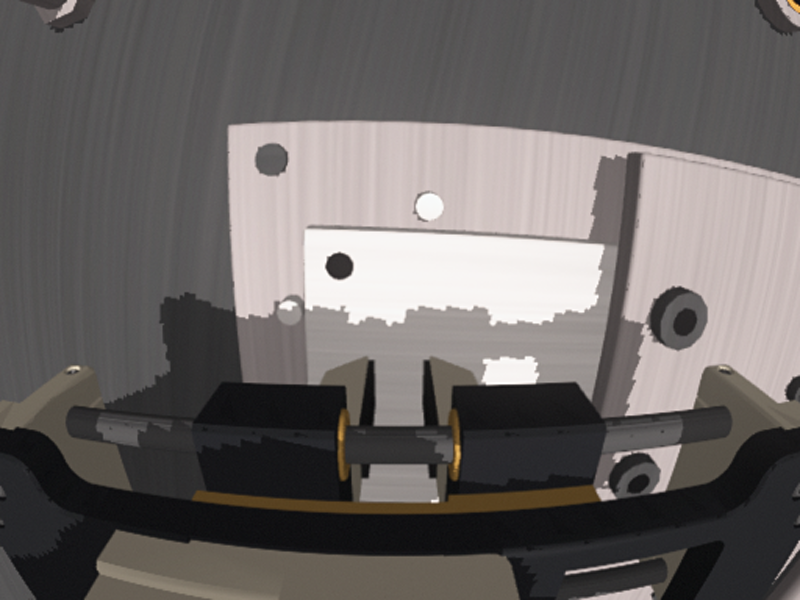

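```bash
python3 meas.py w8 305 228 22 429 206 21 289.5 307 21 229 126 12 604 243 22
```

```text
(np.float64(305.0), np.float64(228.0)) [-98.1  77.7  22. ]
(np.float64(429.0), np.float64(206.0)) [-55.3  86.1  21. ]
(np.float64(289.5), np.float64(307.0)) [-104.9   48.1   21. ]
(np.float64(229.0), np.float64(126.0)) [-129.3  115.    12. ]
(np.float64(604.0), np.float64(243.0)) [11.  76.5 22. ]
```

carry_out --rows '[[[0,-0.15,0.09],[0,0,0],0.2],[[0,-0.3,0.1],[0,0,0],0.2],[[0,-0.4,0.1],[0,0,0],0.2]]'

```text
t: 11.52
position: [489.9, 93.9, 87.9]
ee_rot: [0.629, 0.777, 0.004, 0.005]
force: [4.2, 0.0, 6.1]
grip_width: 18.3
```

```bash
python3 look.py w9;  python3 -c "
from h import *
s=status.get_state(); goto(s['position'],.1828+np.pi/2)"
```

```text
t 11.53 pos [489.9  93.9  87.9] q [0.629 0.777 0.004 0.005] F [4.2 0.  6.1] w 18.3
[-67.2  19.3  87.9] tool F [-0.9  4.2 -6. ]
shift cm [0. 0. 0.] turn deg [0.72 0.19 1.57]
```

View pics/w9.png

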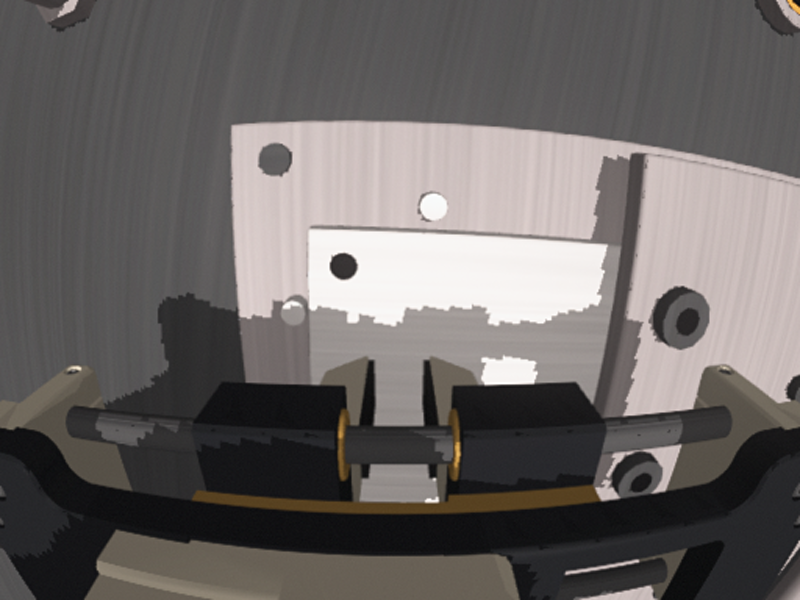

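carry_out --rows '[[[0.1,-0.05,0.09],[0.3,0,0],0.2],[[0.25,-0.05,0.09],[0.5,0,0],0.2],[[0.4,-0.05,0.09],[0.7,0,0],0.2],[[0.5,-0.05,0.09],[0.7,0,0],0.2]]'

```text
t: 12.08
position: [490.0, 97.3, 87.8]
ee_rot: [0.63, 0.777, -0.001, 0.003]
force: [3.6, -4.0, 8.0]
grip_width: 18.3
```

```bash
python3 look.py w10;  python3 -c "
from h import *
s=status.get_state(); goto(s['position'],.1828+np.pi/2)"
```

```text
t 12.07 pos [490.   97.3  87.8] q [ 0.63   0.777 -0.001  0.003] F [ 3.6 -4.   8. ] w 18.3
[-66.5  22.7  87.8] tool F [-4.7  2.7 -8. ]
shift cm [0. 0. 0.] turn deg [0.16 0.3  1.5 ]
```

View pics/w10.png

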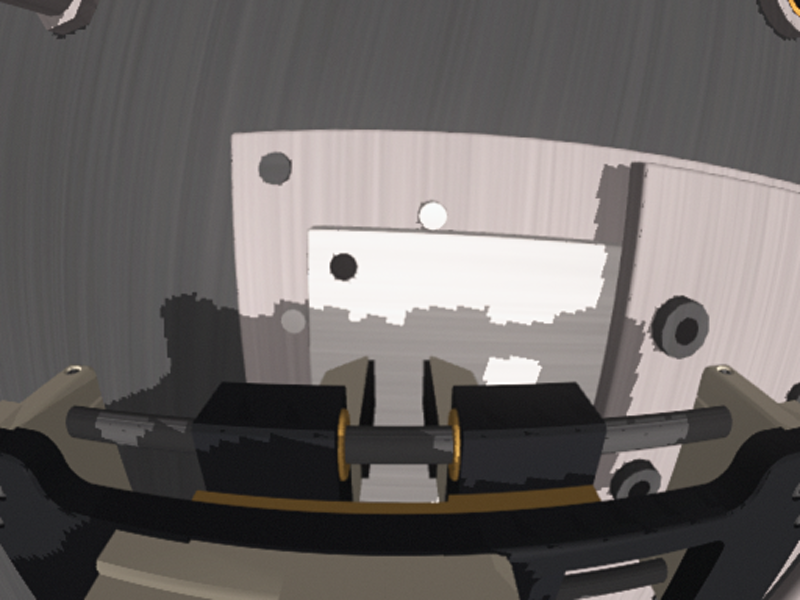

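carry_out --rows '[[[0.1,-0.1,0.08],[0.1,0,0],0.2],[[0.2,-0.2,0.08],[0.1,0,0],0.2],[[0.3,-0.3,0.08],[0.1,0,0],0.2],[[0.3,-0.3,0.08],[0.1,0,0],0.2]]'

```text
t: 12.62
position: [488.1, 98.9, 87.8]
ee_rot: [0.63, 0.777, -0.0, 0.004]
force: [3.4, -2.3, 7.5]
grip_width: 18.5
```

```bash
python3 look.py w11 130 120 420 250 2.7;  python3 -c "
from h import *
s=status.get_state(); goto(s['position'],.1828+np.pi/2)"
```

```text
t 12.62 pos [488.1  98.9  87.8] q [ 0.63   0.777 -0.     0.004] F [ 3.4 -2.3  7.5] w 18.5
[-68.   24.6  87.8] tool F [-3.   2.9 -7.4]
shift cm [0. 0. 0.] turn deg [0.23 0.37 1.45]
```

View pics/w11.png

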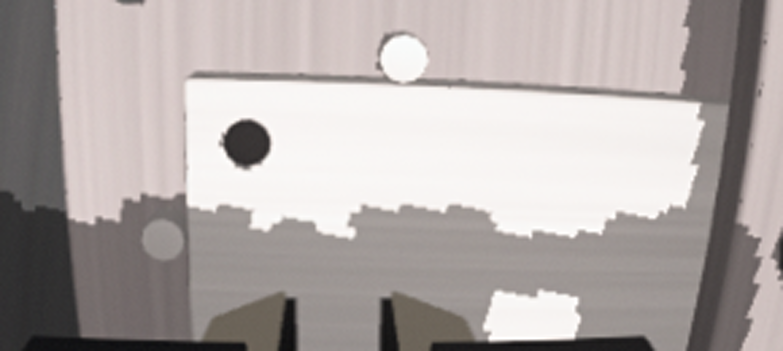

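carry_out --rows '[[[0.05,-0.1,0.09],[0.1,0,0],0.2],[[0.1,-0.25,0.09],[0.1,0,0],0.2],[[0.1,-0.4,0.09],[0.1,0,0],0.2],[[0.1,-0.4,0.09],[0.1,0,0],0.2]]'

```text
t: 13.18
position: [486.0, 99.1, 87.8]
ee_rot: [0.63, 0.777, 0.0, 0.005]
force: [3.5, -0.2, 5.8]
grip_width: 18.7
```

carry_out --rows '[[[0,0,-0.2],[0,0,0],0.2],[[0,0,-1],[0,0,0],0.2],[[0,0,-4],[0,0,0],0.2],[[0,0,-9],[0,0,0],0.2],[[1,0,-13],[0,0,0],0.2],[[1,0,-13],[0,0,0],0.2]]'

```text
t: 13.92
position: [484.0, 110.9, 220.8]
ee_rot: [0.629, 0.777, 0.002, 0.006]
force: [0.0, -0.5, -0.3]
grip_width: 18.5
```

```bash
python3 look.py w12
```

```text
t 13.93 pos [484.  110.9 220.8] q [0.629 0.777 0.002 0.006] F [ 0.  -0.5 -0.3] w 18.5
[-69.9  37.1 220.8] tool F [-0.5 -0.1  0.3]
```

View pics/w12.png

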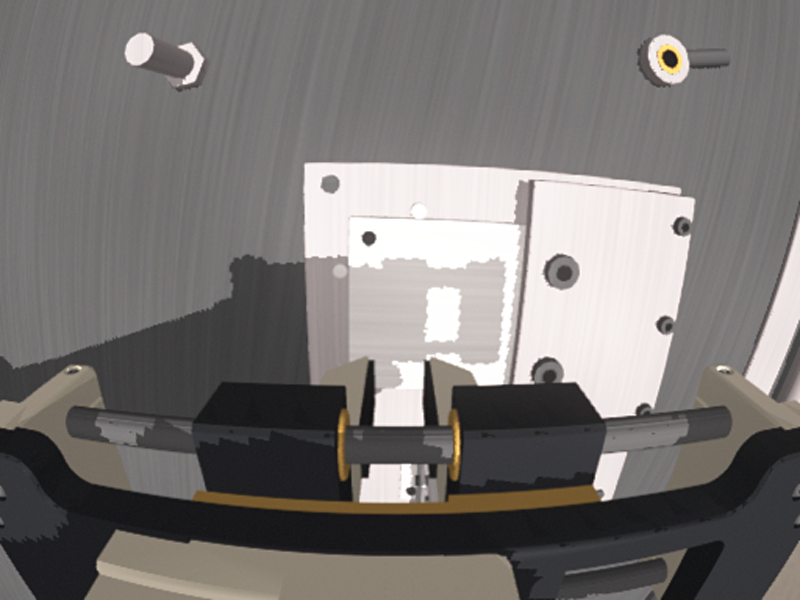

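carry_out --rows '[[[-3,0,-4],[0,0,0],0.2],[[-8,0,-5],[0,0,0],0.2],[[-12,0,-5],[0,0,0],0.2],[[-12,0,-5],[0,0,0],0.2],[[-12,0,-5],[0,0,0],0.2]]'

```text
t: 14.6
position: [506.2, -6.9, 268.3]
ee_rot: [0.63, 0.777, 0.0, 0.004]
force: [0.2, 0.1, -0.5]
grip_width: 18.5
```

```bash
python3 look.py w13; python3 - <<'E'
import cv2,numpy as np
im=np.load('w13.npz')['im'][:,:,::-1]
cv2.imwrite('pics/w13c.png',cv2.resize(im[70:240,150:380],None,fx=3.4,fy=3.4,interpolation=cv2.INTER_CUBIC))
E
```

```text
t 14.6 pos [506.2  -6.9 268.3] q [0.63  0.777 0.    0.004] F [ 0.2  0.1 -0.5] w 18.5
[-69.5 -82.7 268.3] tool F [0.1 0.2 0.5]
```

View pics/w13c.png

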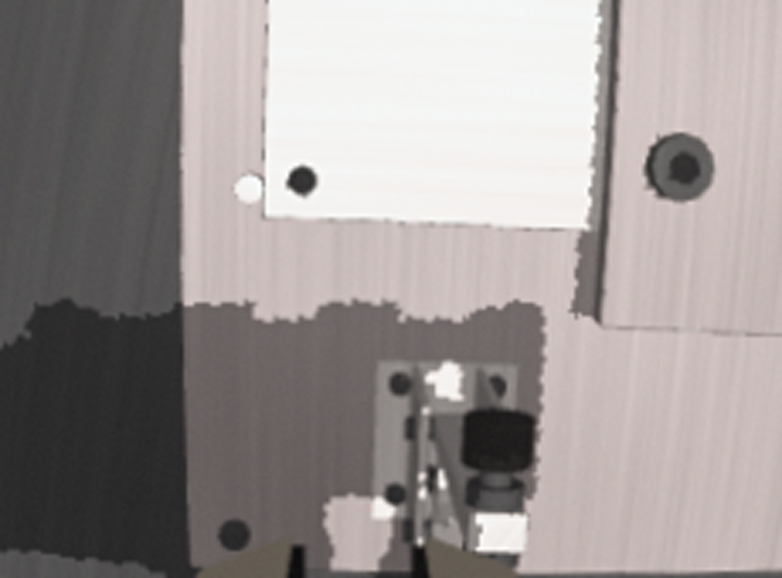

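```bash
python3 - <<'E'
import cv2,numpy as np
im=np.load('w13.npz')['im'][:,:,::-1]
cv2.imwrite('pics/w13d.png',cv2.resize(im[10:150,190:370],None,fx=4.2,fy=4.2,interpolation=cv2.INTER_CUBIC))
E
```

```text
(no output)
```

View pics/w13d.png

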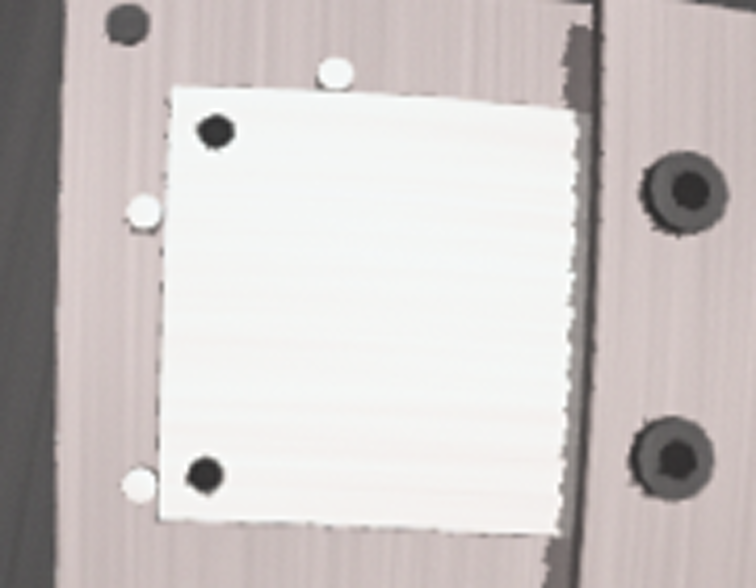

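```bash
python3 - <<'E'
from fit import *
z=np.load('w13.npz'); c={k:z[k] if k in('rvec','tvec') else float(z[k][0]) for k in('fx','fy','cx','cy','rvec','tvec')}
cv=lambda a:(np.array(a,float)+.5)/4.2-.5+np.array([190,10])
uv=cv([(140,485),(144,212),(335,73)])
pts=np.array([(-105,-30,21),(-105,45,21),(-55,85,21)],float)
r=least_squares(lambda p:(proj('wrist',c,Jig(*p).w(pts))-uv).ravel(),(559,87,.18)); J=Jig(*r.x); print(r.x,np.round(r.fun,2))
pl=[(160,520),(172,88),(560,535),(576,111),(168,212),(161,485),(335,92.5)]
print(np.round(J.inv(onz('wrist',c,cv(pl),22)),1))
E
```

```text
[5.59247157e+02 8.82429446e+01 1.86852577e-01] [ 0.02  0.03 -0.02 -0.06  0.    0.02]
[[-99.4 -39.5  22. ]
 [-98.3  79.7  22. ]
 [ 10.9 -40.1  22. ]
 [ 10.6  78.9  22. ]
 [-98.5  44.8  22. ]
 [-99.2 -29.8  22. ]
 [-54.9  79.2  22. ]]
```

Both the crop and the fit put the right pin's gap at about 0.8 mm, the left pin's at about 1.5 mm and the side pin's at about 0.8 mm. The left gap is close to the 2 mm limit, so I'll give one more light pull near that corner.

```bash
python3 - <<'E'
from h import *
s=status.get_state(); goto(J0.w((-52,42,150)),.1828+np.pi/2);goto(J0.w((-52,42,90)))
E
```

```text
shift cm [12.42  1.99 11.8 ] turn deg [0.33 0.33 1.54]
shift cm [12.46  1.95 17.8 ] turn deg [0. 0. 0.]
```

carry_out --rows '[[[5,0,0],[0,0,0.5],0.2],[[10,1,2],[0.3,0.3,1.5],0.2],[[12.5,2,6],[0.3,0.3,1.5],0.2],[[12.5,2,11],[0.3,0.3,1.5],0.2],[[12.5,2,15],[0.3,0.3,1.5],0.2],[[12.5,2,17],[0.3,0.3,1.5],0.2],[[12.5,2,17.4],[0.3,0.3,1.5],0.2],[[12.5,2,17.4],[0.3,0.3,1.5],0.2]]'

```text
t: 15.65
position: [500.9, 120.4, 94.1]
ee_rot: [0.639, 0.769, 0.0, 0.0]
force: [0.1, 0.4, 0.0]
grip_width: 18.3
```

```bash
python3 - <<'E'
from h import *
s=st(); goto(J0.w((-52,42,88)),.1828+np.pi/2)
E
```

```text
t 15.65 pos [500.9 120.4  94.1] q [0.639 0.769 0.    0.   ] F [0.1 0.4 0. ] w 18.3
shift cm [-0.14 -0.04  0.61] turn deg [0.02 0.   0.13]
```

carry_out --rows '[[[0,0,0.3],[0,0,0],0.2],[[0,0,0.5],[0,0,0],0.2],[[0,0,0.6],[0,0,0],0.2],[[0,0,0.62],[0,0,0],0.2],[[0,0,0.62],[0,0,0],0.2]]'

```text
t: 16.27
position: [500.9, 120.4, 88.0]
ee_rot: [0.639, 0.769, 0.0, 0.0]
force: [0.8, -0.5, 0.2]
grip_width: 18.3
```

carry_out --rows '[[[0,0,0.06],[0,0,0],0.2],[[0,0,0.06],[0,0,0],0.2]]'

```text
t: 16.52
position: [501.0, 120.4, 87.8]
ee_rot: [0.639, 0.769, 0.0, 0.0]
force: [-0.5, -0.7, 4.5]
grip_width: 18.2
```

carry_out --rows '[[[0,0,0.08],[0,0,0],0.2],[[0,-0.1,0.09],[0,0,0],0.2],[[0,-0.25,0.09],[0,0,0],0.2],[[0,-0.4,0.09],[0,0,0],0.2]]'

```text
t: 17.02
position: [498.9, 120.0, 87.8]
ee_rot: [0.639, 0.769, 0.002, 0.001]
force: [3.9, 0.2, 4.5]
grip_width: 18.6
```

carry_out --rows '[[[0,-0.1,0.09],[0,0,0],0.2],[[0.1,-0.15,0.09],[0,0,0],0.2],[[0.25,-0.2,0.09],[0,0,0],0.2],[[0.25,-0.2,0.09],[0,0,0],0.2]]'

```text
t: 17.52
position: [498.2, 120.7, 87.8]
ee_rot: [0.639, 0.769, 0.002, 0.003]
force: [3.9, -3.8, 7.9]
grip_width: 18.8
```

carry_out --rows '[[[0.1,-0.15,0.09],[0,0,0],0.2],[[0.15,-0.3,0.09],[0,0,0],0.2],[[0.2,-0.4,0.09],[0,0,0],0.2]]'

```text
t: 17.9
position: [496.2, 121.3, 87.9]
ee_rot: [0.64, 0.769, 0.004, 0.005]
force: [5.1, -2.0, 5.9]
grip_width: 18.5
```

carry_out --rows '[[[0,0,-0.3],[0,0,0],0.2],[[0,0,-3],[0,0,0],0.2],[[0,0,-8],[0,0,0],0.2],[[-2,0,-14],[0,0,0],0.0],[[-7,0,-18],[0,0,0],0.0],[[-12,0,-18],[0,0,0],0.0],[[-15,0,-18],[0,0,0],0.0],[[-15,0,-18],[0,0,0],0.0]]'

```text
t: 18.9
position: [520.2, -29.1, 267.4]
ee_rot: [0.642, 0.767, 0.002, 0.004]
force: [-0.6, 1.0, -0.8]
grip_width: 0.3
```

```bash
python3 look.py w14; python3 - <<'E'
import cv2,numpy as np
im=np.load('w14.npz')['im'][:,:,::-1]
cv2.imwrite('pics/w14d.png',cv2.resize(im[10:150,170:350],None,fx=4.2,fy=4.2,interpolation=cv2.INTER_CUBIC))
E
```

```text
t 18.9 pos [520.2 -29.1 267.4] q [0.642 0.767 0.002 0.004] F [-0.6  1.  -0.8] w 0.3
[ -59.8 -107.1  267.4] tool F [ 1.1 -0.4  0.8]
```

View pics/w14d.png

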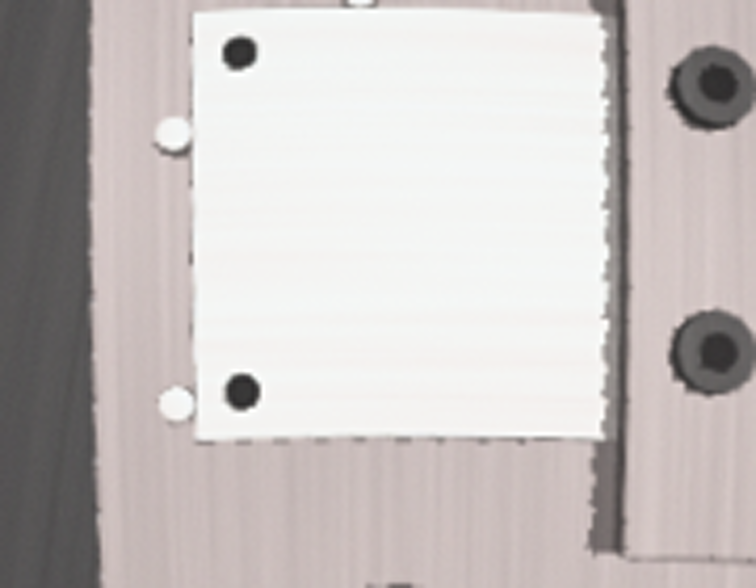

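View pics/w14.png

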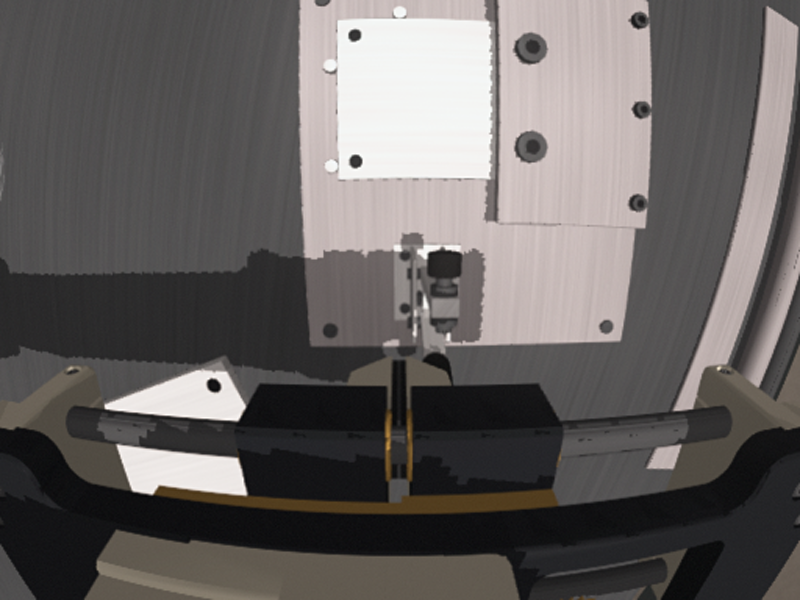

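```bash
python3 - <<'E'
from h import *
s=st(); print(np.round(s['joint_positions'],2))
goto(J0.w((-35,-139,260)),.1828+np.pi/2)
for th in (1.32,1.2,1.05,.9,.75,.6,.45,.3,.2,.1,.06,.0):
    r=100; u=np.array([-np.cos(th),np.sin(th)]); n=np.array([np.sin(th),np.cos(th)])
    C=np.array([-137,57])+r*u+9*n; print(th,'tcp y %.1f z %.1f'%(C[0]+9.5,C[1]+66), 'rel to (-139,216) x %.2f z %.2f cm'%((C[0]+9.5+139)/10,(216-C[1]-66)/10))
E
```

```text
t 18.95 pos [520.1 -26.8 267.4] q [0.641 0.768 0.003 0.003] F [ 1.5  0.2 -0.4] w 0.5
[ 0.31  0.28 -0.37  1.91  0.12  0.96  0.07]
shift cm [-3.41  2.45  0.77] turn deg [ 0.5   0.1  -0.15]
1.32 tcp y -143.6 z 222.1 rel to (-139,216) x -0.46 z -0.61 cm
1.2 tcp y -155.3 z 219.5 rel to (-139,216) x -1.63 z -0.35 cm
1.05 tcp y -169.5 z 214.2 rel to (-139,216) x -3.05 z 0.18 cm
0.9 tcp y -182.6 z 206.9 rel to (-139,216) x -4.36 z 0.91 cm
0.75 tcp y -194.5 z 197.7 rel to (-139,216) x -5.55 z 1.83 cm
0.6 tcp y -205.0 z 186.9 rel to (-139,216) x -6.60 z 2.91 cm
0.45 tcp y -213.6 z 174.6 rel to (-139,216) x -7.46 z 4.14 cm
0.3 tcp y -220.4 z 161.2 rel to (-139,216) x -8.14 z 5.48 cm
0.2 tcp y -223.7 z 151.7 rel to (-139,216) x -8.47 z 6.43 cm
0.1 tcp y -226.1 z 141.9 rel to (-139,216) x -8.71 z 7.41 cm
0.06 tcp y -226.8 z 138.0 rel to (-139,216) x -8.78 z 7.80 cm
0.0 tcp y -227.5 z 132.0 rel to (-139,216) x -8.85 z 8.40 cm
```

carry_out --rows '[[[-2,2.4,0.5],[0.3,0,0],0],[[-3.4,2.5,0.8],[0.5,0.1,-0.1],0],[[-3.4,2.5,0.8],[0.5,0.1,-0.1],0],[[-3.4,2.5,0.8],[0.5,0.1,-0.1],0]]'

```text
t: 19.45
position: [550.0, -54.6, 259.4]
ee_rot: [0.64, 0.769, -0.0, -0.001]
force: [-0.3, -0.4, 0.2]
grip_width: 0.3
```

```bash
python3 look.py w15; python3 - <<'E'
from h import *
goto(J0.w((-35,-139,216)),.1828+np.pi/2)
im,d=read_camera('scene'); c=get_calibration('scene')
cv2.imwrite('pics/s15.png',cv2.resize(im[110:250,150:310,::-1],None,fx=4.2,fy=4.2,interpolation=cv2.INTER_CUBIC))
for k in nets.spot_point('scene','handle_end')[:2]: print(k['p'],J0.inv(c2w(c,k['xyz'])))
E
```

```text
t 19.45 pos [550.  -54.6 259.4] q [ 0.64   0.769 -0.    -0.001] F [-0.3 -0.4  0.2] w 0.3
[ -35.1 -137.6  259.4] tool F [-0.3 -0.4 -0.2]
shift cm [-0.14 -0.01  4.37] turn deg [-0.03 -0.03  0.03]
0.72 [ -42.12714457 -165.17938285  167.86537386]
```

View pics/w15.png

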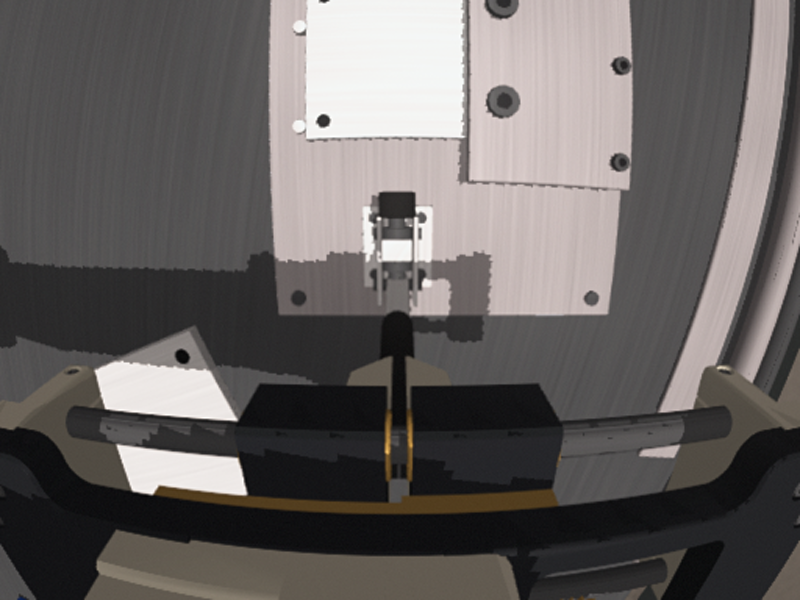

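View pics/s15.png

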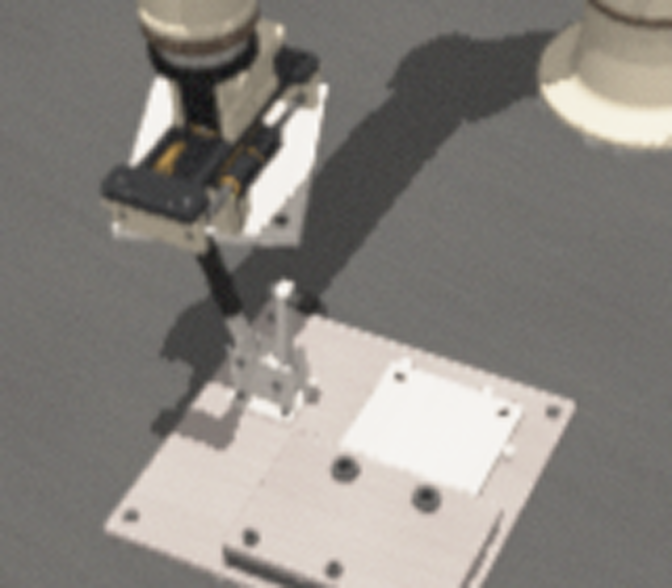

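carry_out --rows '[[[0,0,1.5],[0,0,0],0],[[0,0,3],[0,0,0],0],[[0,0,4],[0,0,0],0],[[0,0,4.4],[0,0,0],0],[[0,0,4.4],[0,0,0],0]]'

```text
t: 20.23
position: [550.4, -54.9, 215.5]
ee_rot: [0.64, 0.769, -0.0, -0.0]
force: [0.0, -1.0, 0.5]
grip_width: 0.3
```

carry_out --rows '[[[-0.5,0,-0.2],[0,0,0],0],[[-1.0,0,-0.3],[0,0,0],0],[[-1.5,0,-0.3],[0,0,0],0],[[-2.0,0,-0.2],[0,0,0],0]]'

```text
t: 20.72
position: [553.9, -74.6, 217.4]
ee_rot: [0.639, 0.769, -0.0, -0.001]
force: [-1.2, 3.4, -1.2]
grip_width: 0.5
```

```bash
python3 look.py w16
```

```text
t 20.73 pos [553.9 -74.6 217.4] q [ 0.639  0.769 -0.    -0.001] F [-1.2  3.4 -1.2] w 0.5
[ -34.9 -157.9  217.4] tool F [ 3.5 -0.5  1.2]
```

View pics/w16.png

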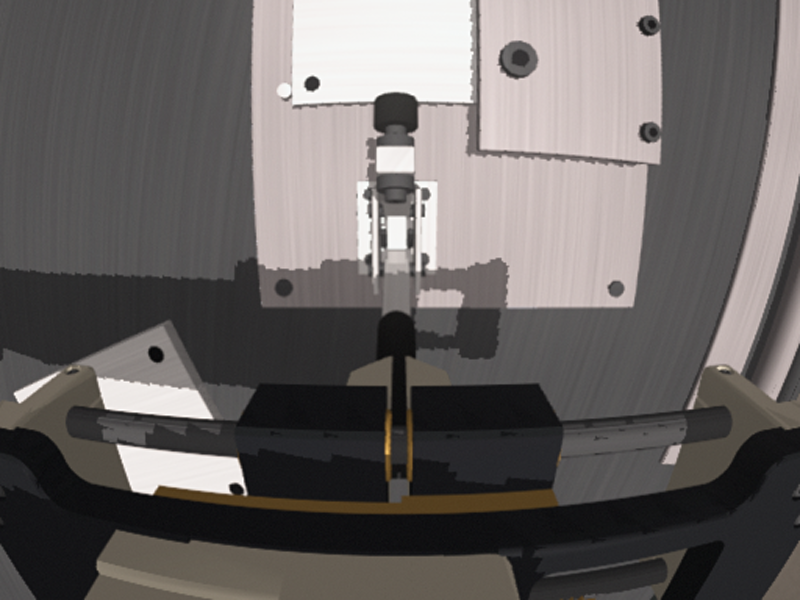

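carry_out --rows '[[[-0.6,0,0.1],[0,0,0],0],[[-1.2,0,0.3],[0,0,0],0],[[-1.9,0,0.7],[0,0,0],0],[[-2.5,0,1.1],[0,0,0],0],[[-3.1,0,1.5],[0,0,0],0],[[-3.7,0,2.0],[0,0,0],0],[[-4.2,0,2.5],[0,0,0],0],[[-4.7,0,3.1],[0,0,0],0]]'

```text
t: 21.78
position: [562.8, -122.4, 186.1]
ee_rot: [0.64, 0.768, -0.0, -0.0]
force: [-1.1, 1.5, 1.5]
grip_width: 0.6
```

```bash
python3 look.py w17; python3 -c "
from h import *
goto(J0.w((-35,-213.6,174.6)),.1828+np.pi/2);goto(J0.w((-35,-226.1,141.9)));goto(J0.w((-35,-226.8,136)))"
```

```text
t 21.77 pos [ 562.8 -122.4  186.1] q [ 0.64   0.768 -0.    -0.   ] F [-1.1  1.5  1.5] w 0.6
[ -34.9 -206.6  186.1] tool F [ 1.6 -0.8 -1.5]
shift cm [-0.62  0.03  1.07] turn deg [-0.06  0.02 -0.09]
shift cm [-1.87  0.03  4.34] turn deg [0. 0. 0.]
shift cm [-1.94  0.04  4.93] turn deg [0. 0. 0.]
```

View pics/w17.png

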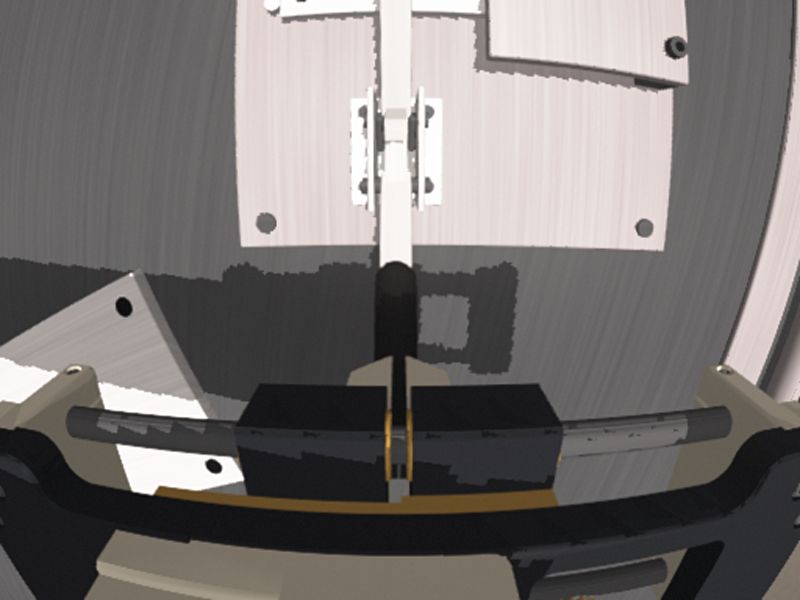

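carry_out --rows '[[[-0.3,0,0.5],[0,0,0],0],[[-0.6,0,1.1],[0,0,0],0],[[-0.9,0,1.6],[0,0,0],0],[[-1.1,0,2.1],[0,0,0],0],[[-1.3,0,2.6],[0,0,0],0],[[-1.4,0,3.1],[0,0,0],0]]'

```text
t: 22.58
position: [565.3, -137.8, 154.2]
ee_rot: [0.64, 0.768, -0.001, 0.0]
force: [0.4, -2.9, 4.5]
grip_width: 0.7
```

carry_out --rows '[[[-0.1,0,0.4],[0,0,0],0],[[-0.2,0,0.8],[0,0,0],0],[[-0.3,0,1.2],[0,0,0],0]]'

```text
t: 22.95
position: [565.9, -141.0, 142.0]
ee_rot: [0.64, 0.768, -0.001, 0.001]
force: [0.3, -2.2, 3.8]
grip_width: 0.4
```

```bash
python3 look.py w18
```

```text
t 22.95 pos [ 565.9 -141.   142. ] q [ 0.64   0.768 -0.001  0.001] F [ 0.3 -2.2  3.8] w 0.4
[ -35.1 -225.5  142. ] tool F [-2.2 -0.1 -3.8]
```

carry_out --rows '[[[0,0,0.15],[0,0,0],0],[[0,0,0.3],[0,0,0],0],[[0,0,0.3],[0,0,0],0]]'

```text
t: 23.38
position: [565.8, -140.9, 139.0]
ee_rot: [0.64, 0.768, -0.001, 0.0]
force: [-1.4, -1.4, 7.8]
grip_width: 0.6
```

carry_out --rows '[[[0,0,0.1],[0,0,0],0],[[0,0,0.15],[0,0,0],0]]'

```text
t: 23.62
position: [565.8, -140.9, 138.7]
ee_rot: [0.64, 0.768, -0.001, 0.0]
force: [-3.4, -1.0, 14.3]
grip_width: 0.2
```

The force rose to 14 N with hardly any further travel, so the handle is on its stop. I'll lift away and check.

carry_out --rows '[[[0,0,-0.3],[0,0,0],0],[[0,0,-3],[0,0,0],0],[[0,0,-8],[0,0,0],0],[[0,0,-13],[0,0,0],0],[[0,0,-15],[0,0,0],0],[[0,0,-15],[0,0,0],0]]'

```text
t: 24.38
position: [566.5, -140.0, 289.9]
ee_rot: [0.64, 0.768, -0.0, 0.001]
force: [0.1, -0.4, -0.8]
grip_width: 0.4
```

```bash
python3 look.py w19; python3 - <<'E'
from h import *
for n in('scene','top'):
    im,d=read_camera(n); c=get_calibration(n)
    if n=='scene': cv2.imwrite('pics/s19.png',cv2.resize(im[110:290,150:330,::-1],None,fx=3.3,fy=3.3,interpolation=cv2.INTER_CUBIC))
    else: cv2.imwrite('pics/t19.png',cv2.resize(im[:,:,::-1],(800,600)))
    for k in nets.spot_point(n,'handle_end')[:2]: print(n,k['p'],J0.inv(c2w(c,k['xyz'])))
print('expect',-137-115*np.cos(.1),57+115*np.sin(.1))
E
```

```text
t 24.38 pos [ 566.5 -140.   289.9] q [ 0.64   0.768 -0.     0.001] F [ 0.1 -0.4 -0.8] w 0.4
[ -34.4 -224.6  289.9] tool F [-0.5  0.   0.8]
scene 0.71 [ -38.63049881 -255.93616677   68.11308246]
scene 0.43 [-63.04210732  83.65857491  15.88335154]
top 0.73 [-54.77754237  81.43519882  20.83913452]
top 0.65 [ -38.32739577 -247.94907642   68.57771333]
expect -251.42547900697298 68.48084291438524
```

View pics/w19.png

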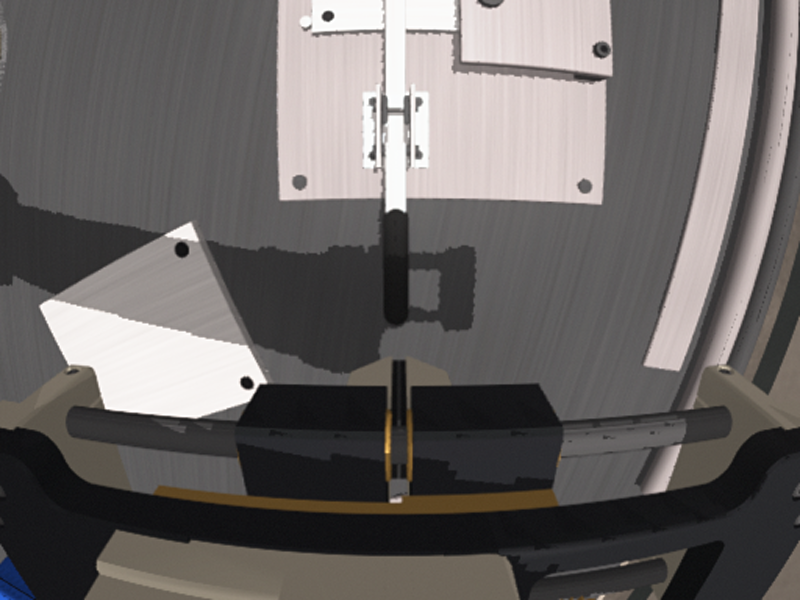

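View pics/s19.png

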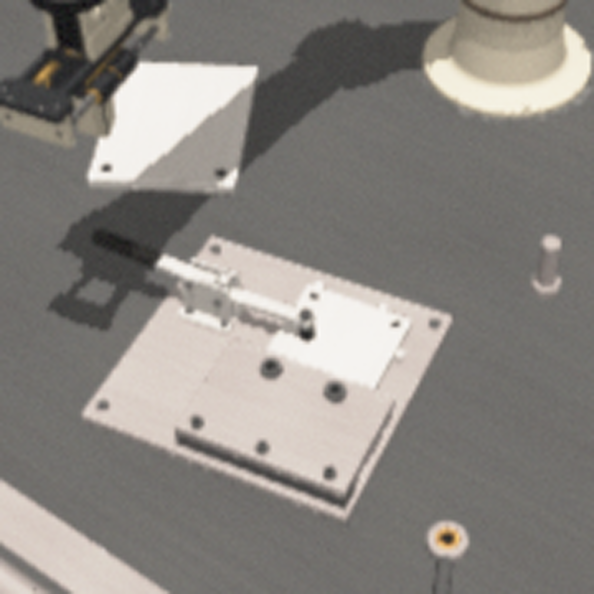

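View pics/t19.png

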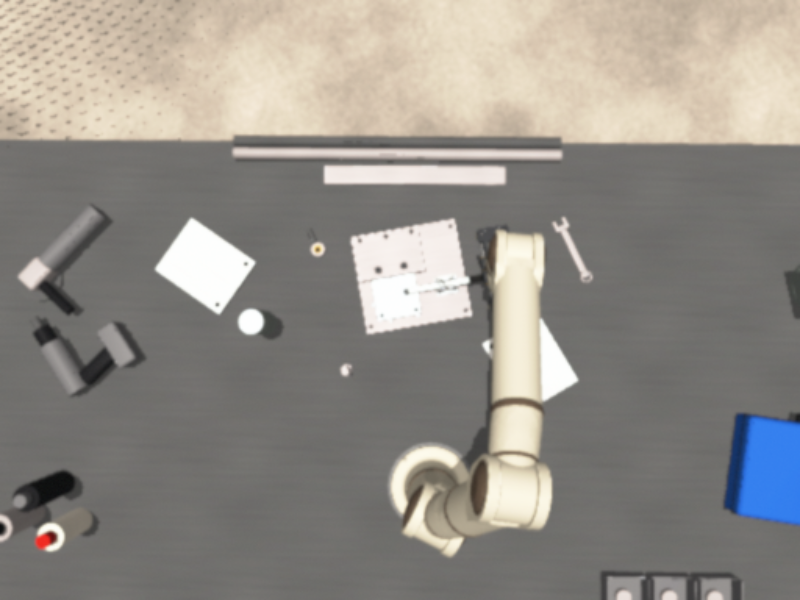

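The clamp is down with its foot on the plate, and the can, bolt, spanner and rod end haven't moved. I'll take one close look to see whether clamping shifted the plate.

carry_out --rows '[[[4,-1,0],[0,0,0],0],[[8,-2,1],[0,0,0],0],[[12,-2.5,2],[0,0,0],0],[[13,-2.5,2],[0,0,0],0],[[13,-2.5,2],[0,0,0],0]]'

```text
t: 25.25
position: [516.9, -16.7, 266.4]
ee_rot: [0.64, 0.769, -0.002, -0.001]
force: [0.9, -0.4, 0.5]
grip_width: 0.3
```

```bash
python3 look.py w20; python3 - <<'E'
import cv2,numpy as np
im=np.load('w20.npz')['im'][:,:,::-1]
cv2.imwrite('pics/w20d.png',cv2.resize(im[5:145,170:350],None,fx=4.2,fy=4.2,interpolation=cv2.INTER_CUBIC))
E
```

```text
t 25.25 pos [516.9 -16.7 266.4] q [ 0.64   0.769 -0.002 -0.001] F [ 0.9 -0.4  0.5] w 0.3
[-60.8 -94.3 266.4] tool F [-0.5  0.8 -0.5]
```

View pics/w20d.png

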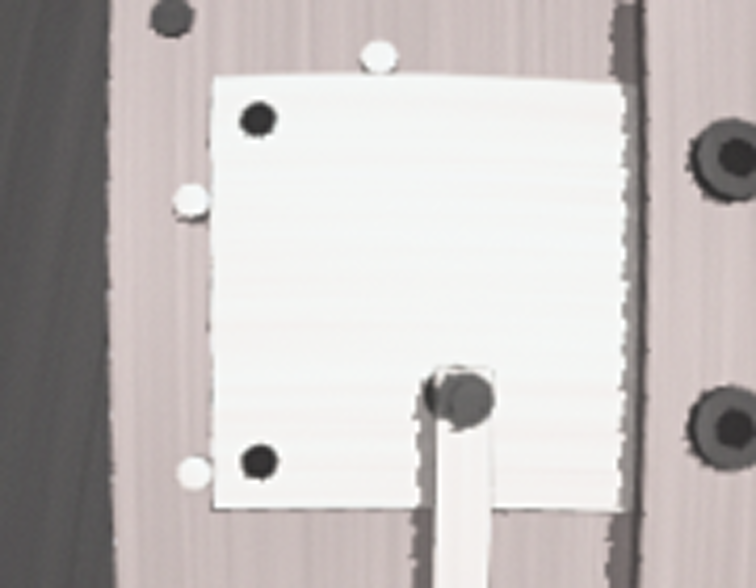

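```bash
python3 - <<'E'
from fit import *
z=np.load('w20.npz'); c={k:z[k] if k in('rvec','tvec') else float(z[k][0]) for k in('fx','fy','cx','cy','rvec','tvec')}
cv=lambda a:(np.array(a,float)+.5)/4.2-.5+np.array([170,5])
uv=cv([(193,473),(191,202),(379,57)])
pts=np.array([(-105,-30,21),(-105,45,21),(-55,85,21)],float)
r=least_squares(lambda p:(proj('wrist',c,Jig(*p).w(pts))-uv).ravel(),(559,87,.18)); J=Jig(*r.x); print(r.x,np.round(r.fun,2))
print(np.round(J.inv(onz('wrist',c,cv([(213,473),(212,202),(379,75.5)]),22)),1))
from cell import close_job
print(close_job()); st()
E
```

```text
[5.59043021e+02 8.76931855e+01 1.83324687e-01] [ 0.04  0.17 -0.01 -0.27 -0.04  0.1 ]
[[-99.5 -29.9  22. ]
 [-99.2  44.3  22. ]
 [-55.   79.4  22. ]]
the job is handed in; nothing more can be done
None
the job is handed in; nothing more can be done
```

The plate is seated against both back pins and the side pin, the toggle clamp is fully down on it, and the job is handed in at about 25 s of the 72 s allowed.

I drew the plate back and left with two fingertips. The readings I took were about 4–11 N of press and up to 6 N of drag. After checking, I gave it one more light pull near the left pin. Then I pushed the clamp handle down with closed fingertips.

**Last checks:**
- **Seating, after clamping:** the near edge is at jig x −99.5 at the right pin and −99.2 at the left pin, against a target of −100. The left edge is at jig y 79.4, against a target of 80. All are within the 2 mm limit, with a measuring error of about 0.5 mm.
- **Handle:** it met its stop at about 14 N, and the handle end shows where it should be when down (z ≈ 68 mm). The foot is on the plate.
- **Robot and surroundings:** the arm is clear with no load on the wrist. The can, bolt, spanner and rod end look unmoved.

**Failed or disagreed:**
- **First tool turn:** it brought joint 7 right up to its limit, at −2.57 rad. It did not read past it, and I turned the tool the other way.
- **Handle-end detections:** the networks also gave false handle-end hits near the side pin, one of them the top camera's best hit, and I ignored these. The two good ones differed by 8 mm in y (−248 and −256, against −251 expected).

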